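# Put the drawer's tools back on their own liners

## Robot

A 7-joint arm with a two-finger parallel gripper is mounted at the origin on the work surface. World frame = base frame: x ahead of the robot, y to its left, z up, the work surface at z = 0. Lengths are in m, angles in rad, forces in N, time in s.
With the tool pointing down it reaches from about 0.425 to 0.925 m from the base axis. Payload 6.8 kg.
Tool frame: the origin (TCP) lies at the centre of the arm's flange, where the gripper is bolted on; the fingertips stand 173 mm ahead of it and the grasp point (between the pads) lies 155 mm ahead of it (r.hold_point_z is the distance from the TCP to the grasp point, in m); z points along the fingers, x is the direction in which the jaws open and shut, and the axes are right-handed (so a half turn about z gives the same grasp; the last joint's range is limited). The gripper opens to 85 mm and grips with 20 to 120 N. Pads are 22 mm wide; open, the fingers measure 114 mm over their backs; the gripper's body (76 mm by 85 mm) begins 54 mm behind the grasp point. The pads swing forward as they close: fully open they stand 13 mm farther back than shut.
Start: joints at [0.997, 0.477, 0.022, 1.555, -0.011, 1.109, -0.083], TCP at [0.303, -0.603, 0.405] pointing down, gripper open.
Joint ranges: [-2.96, 2.96], [-0.34, 2.1], [-1.41, 1.46], [0.24, 2.44], [-1.37, 4.51], [0.17, 1.92], [-2.96, 2.96]. Speed limits (rad/s): [2.39, 2.39, 3.14, 3.14, 3.14, 3.14, 3.14].

## Interface

Orientations are given as a rotation vector (axis times angle).
In Python, from bench import r gives the robot as it stands.
- The arm moves only by the tool apply_moves, never from a script. Its arguments are lists of equal length, an entry for each row: "dp": the shift along the tool's x, y, z scaled (see below), a list of three; "twist": the turn, a rotation vector about the tool's x, y, z scaled (see below), a list of three; "jaw": the closure in counts, from 0 (fully open) to 255 (shut). In form: {"dp": [[x, y, z], ...], "twist": [[rx, ry, rz], ...], "jaw": [jaw, ...]}. A call has 1 to 20 rows; each row shifts and turns the pose as measured when the row begins, along the tool's axes as they then stand; what a row does not reach is not made up. The controller multiplies each number of a shift by 12 cm and each number of a turn by 120 degrees. A row lasts 1/10 s, in which the tool goes at most 50 mm and 8.59 degrees, less where a joint would pass 70% of its speed; a pose out of reach is approached as far as the arm can. A call with a number of a shift or a turn outside -1 to 1 is refused whole. A call with a gripper value outside its range is refused whole. The fingers move at their own pace and stop on an object; "grip_force" is the grip in N (left out, the last holds). Time passes only in rows, so rows that do not move let the fingers close. It gives the time, the measured TCP pose, the force and the opening at its end, in the units of the state.
- r.get_obs(): the state, without advancing time (a new reading comes with each control period).
- r.grab_frame(name): name is "side" or "top"; returns a dict with "color" (400x640x3 uint8, red, green, blue), "z_map" (400x640 float32, m along the optical axis (not along the pixel's ray), 0 where there is no reading), "intrinsics" (3x3 intrinsics, pixels), "R" (3x3) and "t" (3): a world point X has camera coordinates R X + t. Camera axes: x right, y down, z forward; pixel columns grow to the right and rows downward; lengths in m; the calibration is good to about 2 mm. A picture is of the moment at which its call begins.
- r.hand_in(): hands the job in, once; it reports no verdict.
The state is a dict: "clock": time; "joints": joint angles; "qvel": joint speeds; "tau": joint torques, N m; "tcp_pos": TCP position; "orientation": TCP orientation; "contact_force": force on the tool from outside, world axes, zero at the start; "moment": the same for the moment, N m; "grip_width": finger opening in m.
Only numpy, scipy, OpenCV 4.12 (cv2) and the standard library are available. Lean on these libraries where they do the work, as an engineer would, in place of code of your own. Each camera call takes 0.05 s, during which the arm holds its last target.

## Task

The spatula, can opener and whisk in the half-open drawer lie on each other's liners: put each back lengthways in the middle of the liner of its own colour (red spatula on red, blue-gripped can opener on blue, green-handled whisk on green). To make room, lay one of them lengthways in the middle of the empty cork liner and let go of it there; never let the tools touch one another, and leave the ramekin where it stands.

Things in the scene. Friction and masses are not known exactly. Their poses are not given: they have to be found in the camera images.
- spatula: Red silicone spatula, 190 mm long, about 80 g: handle 16 mm wide, 14 high (x -95 to 25 mm), flat blade 46 wide, 8 thick (x 25 to 95). Origin: middle of its length and width, on its underside; x lengthways from handle end to working end, z up; centre of mass within 5 mm. Grip across it at the origin. Lies flat along a lane.
- can_opener: Aluminium can opener, 170 mm long, about 150 g: two blue grips side by side (rigid), together 30 mm wide, 14 high (x -85 to 25 mm); head 44 wide, up to 26 high (x 25 to 85). Origin: middle of its length and width, on its underside; x lengthways from handle end to working end, z up; centre of mass within 5 mm. Grip across it at the origin. Lies flat along a lane.
- whisk: Steel wire whisk, 190 mm long, about 90 g: green handle 20 mm wide, 18 high (x -95 to 20 mm), flattened wire balloon 52 wide, 18 high (x 20 to 95). Origin: middle of its length and width, on its underside; x lengthways from handle end to working end, z up; centre of mass within 5 mm. Grip across it at the origin. Lies flat along a lane.
- liner_red: Red liner, 230 x 84 x 3 mm, glued to the drawer floor. Origin: centre of its underside (top 3 mm above); x along its length (away from the robot), z up. It lies in the middle of one of five lanes of the fixed, half-open drawer; lanes are 104 mm apart, 100 mm wide, between strips 4 mm wide that stand 5 mm above the liners. Lanes differ each time.
- liner_blue: Blue liner, 230 x 84 x 3 mm, glued to the drawer floor. Origin: centre of its underside (top 3 mm above); x along its length (away from the robot), z up. In another lane. Drawer side walls are 50 mm high (from the table), 50 mm from the middle of the outer lanes; the drawer front is 58 mm high, 145 mm from the liner centres towards the robot.
- liner_green: Green liner, 230 x 84 x 3 mm, glued to the drawer floor. Origin: centre of its underside (top 3 mm above); x along its length (away from the robot), z up. In another lane. The drawer's housing begins 155 mm beyond the liner centres; it is 86 mm high, with stock up to 75 mm high on it.
- liner_cork: Bare brown cork liner, 230 x 84 x 3 mm, glued to the drawer floor. Origin: centre of its underside (top 3 mm above); x along its length (away from the robot), z up. In another lane; empty at the start: the spare place.
- ramekin: White ceramic ramekin, loose, 72 mm across, 40 mm high, upright in the lane without a liner. Origin: centre of its underside. To be left alone.
Mind the look-alikes: they are no part of the job. Of the things like the spatula, leave any that is purple; of the rest the larger one is meant. There is more than one size of the can_opener; the one meant has the size given above.

How it is judged:
By the outcome, as a careful person would: the job done as asked, in the order asked, and still so for the second after the job is handed in, with the robot touching nothing.
It also fails if it takes over 112 s, if anything falls off the work surface, if the arm or the gripper's body presses on something with over 40 N, if the wrist force passes 120 N, or if a joint passes its speed limit or range.

## Working session

There is one attempt and no reset: what is moved stays moved. The work goes in short steps, Python scripts to look and compute and a tool call to move; the robot and the scene stay as the last step left them, time stands still between calls to the robot, and variables do not carry over. Pictures are saved under pics/ and viewed, and the job is handed in when it is done.

Besides the shell and the picture viewer there is one more tool, called as name(argument=value, ...) on one line, values as JSON. apply_moves: Moves the arm, as the interface text tells. Shifts and turns lie within -1 to 1; 1 stands for 12 cm of shift or 120 degrees of turn. Its arguments: {"type":"object","properties":{"dp":{"type":"array"},"twist":{"type":"array"},"jaw":{"type":"array"},"grip_force":{"type":"number"}},"required":["dp","twist","jaw"]}

```bash
ls; mkdir -p pics; python3 - <<'E'
from bench import r
import cv2,pickle
for n in ("top","side"):
    f=r.grab_frame(n); cv2.imwrite(f"pics/{n}0.png",f["color"][:,:,::-1]); pickle.dump(f,open(f"{n}0.pkl","wb"))
    print(n,f["intrinsics"],f["R"],f["t"])
print(r.get_obs(), r.hold_point_z)
E
```

```text
pics
top [[478.22087321   0.         315.99405908]
 [  0.         478.22087321 196.32472669]
 [  0.           0.           1.        ]] [[ 5.29225959e-04 -9.99751781e-01  2.22732082e-02]
 [-9.97783384e-01 -2.01005991e-03 -6.65152543e-02]
 [ 6.65435144e-02 -2.21886354e-02 -9.97536779e-01]] [-0.0510012   0.37444985  1.42976733]
side [[480.54910392   0.         319.82513346]
 [  0.         480.54910392 199.08255071]
 [  0.           0.           1.        ]] [[-0.88699561 -0.46112347 -0.02457519]
 [-0.24241852  0.51027985 -0.82513498]
 [ 0.39302933 -0.72593362 -0.56440085]] [0.32831701 0.15026513 1.1182169 ]
{'clock': 0.1, 'joints': array([ 0.99692204,  0.47771143,  0.0223394 ,  1.55634166, -0.01145447,
        1.10929693, -0.08308588]), 'qvel': array([-0.00167924, -0.00022441,  0.00050581, -0.00296383, -0.00078714,
       -0.00099124,  0.00050475]), 'tau': array([ 4.65937032e-03, -5.97759461e+01,  1.61352005e+00, -2.81953132e+01,
        1.28449907e-02,  5.03079951e-03, -1.08353539e-07]), 'tcp_pos': array([ 0.30304694, -0.60287291,  0.4038313 ]), 'orientation': array([-2.67358912e+00,  1.64833669e+00,  2.29740642e-03]), 'contact_force': array([-0.21015684,  0.69060696, -0.62831808]), 'moment': array([ 0.00512184, -0.02104824,  0.04366266]), 'grip_width': 0.08511867111532379} 0.1547
```

View pics/top0.png

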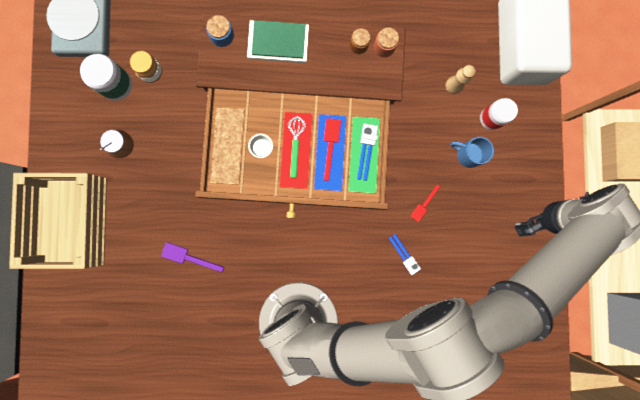

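View pics/side0.png

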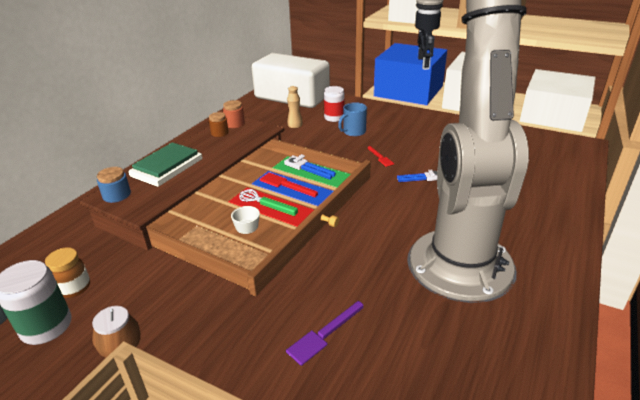

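The drawer lanes run, from image left to right, cork at (226,147), ramekin at (261,147), red with the whisk (296,150), blue with the spatula (331,150), and green with the can opener (366,155). The small red spatula (425,203), small blue opener (404,254) and purple spatula (192,257) lie outside the drawer and are look-alikes. Next I'll measure.

```bash
cat > h.py <<'E'
import numpy as np,cv2,pickle
from scipy.spatial.transform import Rotation as Ro
def cloud(f):
    K=f["intrinsics"];z=f["z_map"];v,u=np.mgrid[0:400,0:640]
    c=np.stack([(u-K[0,2])/K[0,0]*z,(v-K[1,2])/K[1,1]*z,z],-1)
    return (c-f["t"])@f["R"]
E
python3 - <<'E'
from h import *
f=pickle.load(open("top0.pkl","rb"));P=cloud(f)
hsv=cv2.cvtColor(f["color"],cv2.COLOR_RGB2HSV)
c=f["color"][85:210,190:400,::-1]
cv2.imwrite("pics/crop0.png",cv2.resize(c,None,fx=3.8,fy=3.8,interpolation=cv2.INTER_CUBIC))
for n,(u,v) in dict(cork=(226,147),ram_lane=(258,185),red=(285,150),blue=(320,150),green=(354,160),spat=(329,160),op=(365,165),whisk=(294,165),table=(250,260),ophead=(369,137)).items():
    print(n,P[v-1:v+2,u-1:u+2].reshape(-1,3).mean(0).round(4),hsv[v,u])
E
```

```text
cork [0.5232 0.2216 0.0149] [ 18 106 242]
ram_lane [0.4085 0.1245 0.0114] [ 14 142 219]
red [0.488  0.0362 0.176 ] [  1 190 247]
blue [ 0.5154 -0.0626  0.014 ] [109 183 242]
green [ 0.485  -0.1657  0.0152] [ 67 140 232]
spat [ 0.4828 -0.0892  0.0285] [  1 194 247]
op [ 0.4475 -0.178   0.1829] [100 165 234]
whisk [0.4668 0.0157 0.0324] [ 67 140 231]
table [0.183  0.1476 0.0002] [  9 149 142]
ophead [ 0.5515 -0.2088  0.0375] [  0   0 253]
```

View pics/crop0.png

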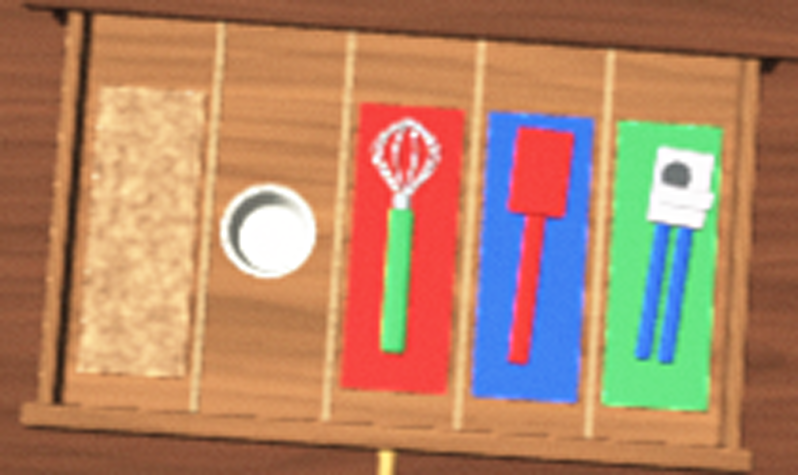

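```bash
cat >> h.py <<'E'
def onplane(f,pts,z):
    pts=np.asarray(pts,float).reshape(-1,2);K=f["intrinsics"]
    d=np.c_[(pts[:,0]-K[0,2])/K[0,0],(pts[:,1]-K[1,2])/K[1,1],np.ones(len(pts))]@f["R"]
    o=-f["R"].T@f["t"]; return (o+d*((z-o[2])/d[:,2])[:,None])
def comps(f,lo,hi,box,minA=60):
    hsv=cv2.cvtColor(f["color"],cv2.COLOR_RGB2HSV)
    if lo[0]<0:
        m=cv2.inRange(hsv,(0,lo[1],lo[2]),(hi[0],hi[1],hi[2]))|cv2.inRange(hsv,(180+lo[0],lo[1],lo[2]),(180,hi[1],hi[2]))
    else: m=cv2.inRange(hsv,lo,hi)
    k=np.zeros_like(m);x0,y0,x1,y1=box;k[y0:y1,x0:x1]=1;m=m*k
    n,l,s,c=cv2.connectedComponentsWithStats(m,connectivity=4)
    return [(s[i,4],np.argwhere(l==i)[:,::-1]) for i in range(1,n) if s[i,4]>=minA]
def rect(f,pix,z):
    w=onplane(f,pix,z)[:,:2]*1000
    (c,s,a)=cv2.minAreaRect(w.astype(np.float32))
    if s[0]<s[1]: s=s[::-1];a+=90
    a=(a+90)%180-90
    return np.round(c,1),np.round(s,1),round(a,1)
COL=dict(red=((-6,120,100),(6,255,255)),blue=((95,120,90),(125,255,255)),green=((50,90,90),(80,255,255)))
def report(f,box=(205,90,392,205)):
    for n,(lo,hi) in COL.items():
        for A,p in comps(f,lo,hi,box,25):
            for z in (0.0145,0.0285): print(n,A,z,*rect(f,p,z), p.min(0),p.max(0), onplane(f,p.mean(0),z).round(4))
E
python3 - <<'E'
from h import *
f=pickle.load(open("top0.pkl","rb"));report(f)
for p in [(99,87),(205,92),(186,376),(80,372)]:
    print(onplane(f,[190+(p[0]+.5)/3.8-.5,85+(p[1]+.5)/3.8-.5],.0145).round(4))
E
```

```text
red 1549 0.0145 [515.6  11.7] [230.1  85.3] -3.5 [280 112] [311 188] [[0.5061 0.011  0.0145]]
red 1549 0.0285 [513.3  11.4] [227.8  84.5] -3.5 [280 112] [311 188] [[0.5039 0.0108 0.0285]]
red 79 0.0145 [591.1  10.3] [34.9 34.8] -33.7 [291 119] [302 132] [[0.591  0.0091 0.0145]]
red 79 0.0285 [588.1  10. ] [34.6 34.5] -33.7 [291 119] [302 132] [[0.588  0.0088 0.0285]]
red 470 0.0145 [518.3 -91.7] [185.5  42.3] -7.2 [324 119] [340 179] [[ 0.5445 -0.0953  0.0145]]
red 470 0.0285 [515.9 -91. ] [183.7  41.9] -7.2 [324 119] [340 179] [[ 0.5419 -0.0945  0.0285]]
blue 1400 0.0145 [509.2 -92.7] [228.3  82.1] -3.5 [315 115] [345 190] [[ 0.4947 -0.0918  0.0145]]
blue 1400 0.0285 [506.9 -92. ] [226.1  81.3] -3.5 [315 115] [345 190] [[ 0.4926 -0.091   0.0285]]
blue 142 0.0145 [ 481.1 -188. ] [108.7  12. ] -9.3 [357 144] [365 179] [[ 0.4812 -0.188   0.0145]]
blue 142 0.0285 [ 479.1 -186.4] [107.6  11.9] -9.3 [357 144] [365 179] [[ 0.4792 -0.1863  0.0285]]
blue 144 0.0145 [ 479.2 -206. ] [106.7  12.5] -9.1 [363 145] [371 179] [[ 0.4784 -0.2059  0.0145]]
blue 144 0.0285 [ 477.2 -204.2] [105.6  12.3] -9.1 [363 145] [371 179] [[ 0.4764 -0.2041  0.0285]]
green 1368 0.0145 [ 502.6 -196.2] [228.8  83. ] -3.6 [349 117] [379 192] [[ 0.4922 -0.1921  0.0145]]
green 1368 0.0285 [ 500.5 -194.4] [226.6  82.2] -3.6 [349 117] [379 192] [[ 0.4901 -0.1904  0.0285]]
green 206 0.0145 [489.5  15.7] [113.2  16.7] -3.7 [291 140] [298 177] [[0.4896 0.0156 0.0145]]
green 206 0.0285 [487.4  15.3] [112.1  16.6] -3.7 [291 140] [298 177] [[0.4876 0.0153 0.0285]]
[[0.6441 0.2544 0.0145]]
[[0.6406 0.1699 0.0145]]
[[0.4124 0.1825 0.0145]]
[[0.4153 0.2661 0.0145]]
```

```bash
cat >> h.py <<'E'
YAW=-3.55
C=dict(red=(.5156,.0115),blue=(.5092,-.0925),green=(.5026,-.1962),cork=(.5283,.2190))
def plan(o,xyz,yaw_deg):
    """grasp-point target xyz (TCP = +hold above), tool long axis yaw; prints remaining in tool units"""
    R=Ro.from_rotvec(o["orientation"]);M=R.as_matrix();p=np.array(o["tcp_pos"])
    th=np.radians(yaw_deg);best=None
    for s in (1,-1):
        x=s*np.array([-np.sin(th),np.cos(th),0]);z=np.array([0,0,-1.]);y=np.cross(z,x)
        T=Ro.from_matrix(np.c_[x,y,z]);d=(R.inv()*T).as_rotvec()
        if best is None or np.linalg.norm(d)<np.linalg.norm(best[0]): best=(d,T)
    d,T=best
    tgt=np.array(xyz)+[0,0,.1547]
    print("t",round(o["clock"],2),"tcp",p.round(4),"grasp",(p+M[:,2]*.1547).round(4),"F",np.round(o["contact_force"],1),"w",round(o["grip_width"],4),"q",o["joints"].round(2))
    print("turn deg",np.degrees(d).round(2),"units",(np.degrees(d)/120).round(4)," other: rz",round(np.degrees(d[2])-np.sign(d[2])*180,1))
    print("shift units now-axes",(M.T@(tgt-p)/.12).round(3)," after-turn axes",(T.as_matrix().T@(tgt-p)/.12).round(3))
E
python3 - <<'E'
from h import *
from bench import r
f=pickle.load(open("top0.pkl","rb"))
A,p=[q for q in comps(f,*COL["red"],(318,90,345,205),25)][0]
w=onplane(f,p,.0285)[:,:2]*1000
for lo,hi in((425,530),(425,480),(480,530)):
    h=w[(w[:,0]>lo)&(w[:,0]<hi)]
    l=cv2.fitLine(h.astype(np.float32),cv2.DIST_L2,0,.01,.01).ravel(); print(l,np.degrees(np.arctan(l[1]/l[0])),h.mean(0))
print(w[:,0].min(),w[:,0].max())
wb=onplane(f,p,.0225)[:,:2]*1000;wb=wb[wb[:,0]>555];print("blade",cv2.minAreaRect(wb.astype(np.float32)))
for i in range(int(w[:,0].min()),610,10):
    s=w[(w[:,0]>=i)&(w[:,0]<i+10)]
    if len(s): print(i,s[:,1].min().round(1),s[:,1].max().round(1),len(s))
plan(r.get_obs(),(.5242,.0128,.25),-3.7)
E
```

```text
[ 9.9250478e-01 -1.2220609e-01  4.7692950e+02 -8.6691025e+01] -7.019439 [476.92951604 -86.69102686]
[ 9.9132997e-01 -1.3139594e-01  4.5267639e+02 -8.3765442e+01] -7.550266 [452.67639284 -83.76544495]
[ 9.9190080e-01 -1.2701479e-01  5.0581927e+02 -9.0175911e+01] -7.297122 [505.81926572 -90.17591119]
425.4985484679166 607.5747544003805
blade ((581.44482421875, -99.4827880859375), (42.12525939941406, 54.42851638793945), 82.91466522216797)
425 -86.1 -74.1 17
435 -86.1 -77.1 12
445 -89.1 -77.1 14
455 -89.1 -80.1 16
465 -92.2 -80.1 14
475 -92.2 -83.2 12
485 -95.2 -83.2 17
495 -95.2 -83.2 13
505 -95.2 -86.2 12
515 -98.3 -86.2 13
525 -98.3 -86.2 17
535 -113.4 -80.2 25
545 -116.4 -74.2 43
555 -116.4 -77.2 56
565 -119.5 -77.2 43
575 -119.5 -80.2 42
585 -119.5 -80.2 42
595 -122.6 -80.3 56
605 -98.4 -83.3 6
t 0.1 tcp [ 0.303  -0.6029  0.4038] grasp [ 0.3029 -0.6027  0.2491] F [-0.2  0.7 -0.6] w 0.0851 q [ 1.    0.48  0.02  1.56 -0.01  1.11 -0.08]
turn deg [3.000e-02 9.000e-02 3.039e+01] units [0.0003 0.0007 0.2533]  other: rz -149.6
shift units now-axes [-3.756e+00 -3.951e+00 -2.000e-03]  after-turn axes [-5.239 -1.508 -0.007]
```

apply_moves(dp=[[0, 0, 0], [0, 0, 0], [0, 0, 0], [0, 0, 0], [-0.349, -0.1, 0], [-0.349, -0.1, 0], [-0.349, -0.1, 0], [-0.349, -0.1, 0], [-0.349, -0.1, 0], [-0.349, -0.1, 0], [-0.349, -0.1, 0], [-0.349, -0.1, 0], [-0.349, -0.1, 0], [-0.349, -0.1, 0], [-0.349, -0.1, 0], [-0.349, -0.1, 0], [-0.349, -0.1, 0], [-0.349, -0.1, 0], [-0.349, -0.1, 0]], twist=[[0, 0, 0.063], [0, 0, 0.063], [0, 0, 0.063], [0, 0, 0.063], [0, 0, 0], [0, 0, 0], [0, 0, 0], [0, 0, 0], [0, 0, 0], [0, 0, 0], [0, 0, 0], [0, 0, 0], [0, 0, 0], [0, 0, 0], [0, 0, 0], [0, 0, 0], [0, 0, 0], [0, 0, 0], [0, 0, 0]], jaw=[100, 100, 100, 100, 100, 100, 100, 100, 100, 100, 100, 100, 100, 100, 100, 100, 100, 100, 100], grip_force=40)

```text
clock: 2.0
tcp_pos: [0.5397, 0.0255, 0.3975]
orientation: [2.106, -2.324, -0.018]
contact_force: [0.4, -0.6, 0.5]
grip_width: 0.0519
```

```bash
python3 - <<'E'
from h import *
from bench import r
plan(r.get_obs(),(.5242,.0128,.12),-3.7)
E
```

```text
t 2.0 tcp [0.5397 0.0255 0.3975] grasp [0.5379 0.0263 0.2428] F [ 0.4 -0.6  0.5] w 0.0519 q [ 0.    0.28 -0.2   1.87  0.06  1.01 -1.89]
turn deg [ 0.69  0.21 -1.93] units [ 0.0058  0.0018 -0.016 ]  other: rz 178.1
shift units now-axes [0.122 0.105 1.024]  after-turn axes [0.114 0.122 1.023]
```

apply_moves(dp=[[0.057, 0.06, 0.2], [0.057, 0.06, 0.2], [0, 0, 0.2], [0, 0, 0.2], [0, 0, 0.2], [0, 0, 0]], twist=[[0.006, 0.002, -0.016], [0, 0, 0], [0, 0, 0], [0, 0, 0], [0, 0, 0], [0, 0, 0]], jaw=[100, 100, 100, 100, 100, 100])

```text
clock: 2.6
tcp_pos: [0.525, 0.0232, 0.2732]
orientation: [-2.165, 2.271, 0.002]
contact_force: [-0.1, -0.3, -0.5]
grip_width: 0.0519
```

```bash
python3 - <<'E'
from h import *
from bench import r
plan(r.get_obs(),(.5242,.0128,.034),-3.7)
f=r.grab_frame("side");cv2.imwrite("pics/s1.png",cv2.resize(f["color"][120:290,170:400,::-1],None,fx=3.4,fy=3.4,interpolation=cv2.INTER_CUBIC))
E
```

```text
t 2.6 tcp [0.525  0.0232 0.2732] grasp [0.5254 0.0238 0.1185] F [-0.1 -0.3 -0.5] w 0.0519 q [-0.    0.41 -0.19  2.02  0.11  0.72 -1.88]
turn deg [-0.12  0.24  0.96] units [-0.001  0.002  0.008]  other: rz -179.0
shift units now-axes [0.09  0.004 0.704]  after-turn axes [0.087 0.001 0.705]
```

View pics/s1.png

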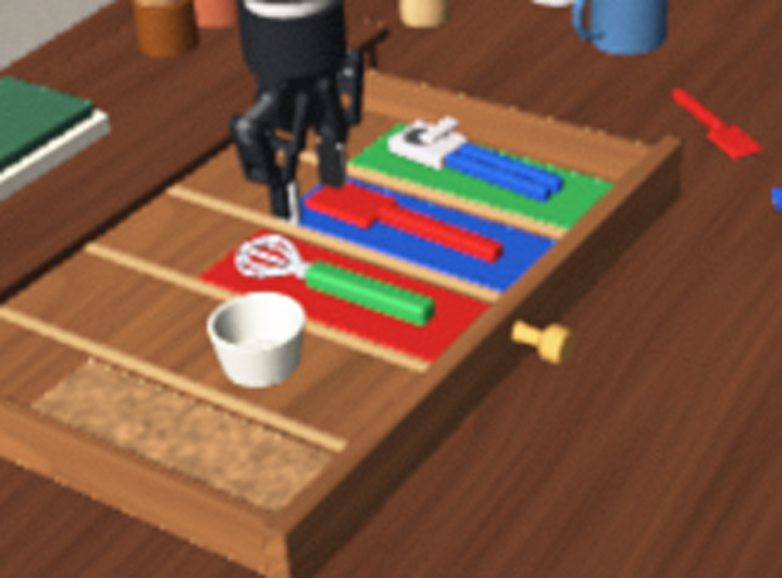

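apply_moves(dp=[[0.088, 0, 0], [0, 0, 0], [0, 0, 0.2], [0, 0, 0.2], [0, 0, 0]], twist=[[0, 0.002, 0.008], [0, 0, 0], [0, 0, 0], [0, 0, 0], [0, 0, 0]], jaw=[100, 100, 100, 100, 100])

```text
clock: 3.15
tcp_pos: [0.5289, 0.0107, 0.2324]
orientation: [-2.135, 2.288, -0.018]
contact_force: [-0.1, 0.1, 0.3]
grip_width: 0.0518
```

```bash
python3 - <<'E'
from h import *
from bench import r
plan(r.get_obs(),(.5242,.0128,.036),-3.7)
E
```

```text
t 3.15 tcp [0.5289 0.0107 0.2324] grasp [0.5315 0.0107 0.0777] F [-0.1  0.1  0.3] w 0.0518 q [-0.    0.48 -0.17  2.04  0.14  0.62 -1.9 ]
turn deg [-0.95  0.06 -0.27] units [-0.0079  0.0005 -0.0023]  other: rz 179.7
shift units now-axes [-0.015  0.046  0.347]  after-turn axes [-0.015  0.04   0.348]
```

apply_moves(dp=[[-0.015, 0.04, 0.1], [0, 0, 0.1], [0, 0, 0]], twist=[[-0.008, 0, -0.002], [0, 0, 0], [0, 0, 0]], jaw=[100, 100, 100])

```text
clock: 3.45
tcp_pos: [0.5255, 0.0128, 0.2099]
orientation: [-2.145, 2.291, -0.002]
contact_force: [-0.0, -0.2, -0.3]
grip_width: 0.0517
```

```bash
python3 - <<'E'
from h import *
from bench import r
plan(r.get_obs(),(.5242,.0128,.036),-3.7)
E
```

```text
t 3.45 tcp [0.5255 0.0128 0.2099] grasp [0.526  0.013  0.0552] F [-0.  -0.2 -0.3] w 0.0517 q [-0.01  0.51 -0.17  2.05  0.15  0.59 -1.91]
turn deg [-0.18  0.09 -0.06] units [-0.0015  0.0008 -0.0005]  other: rz 179.9
shift units now-axes [0.001 0.011 0.16 ]  after-turn axes [0.    0.011 0.16 ]
```

apply_moves(dp=[[0, 0.011, 0.06], [0, 0, 0.06], [0, 0, 0.03], [0, 0, 0], [0, 0, 0]], twist=[[-0.001, 0, 0], [0, 0, 0], [0, 0, 0], [0, 0, 0], [0, 0, 0]], jaw=[100, 100, 100, 100, 100])

```text
clock: 3.95
tcp_pos: [0.5246, 0.0131, 0.1911]
orientation: [-2.146, 2.291, -0.0]
contact_force: [0.1, 0.4, -0.6]
grip_width: 0.0518
```

```bash
python3 - <<'E'
from h import *
from bench import r
plan(r.get_obs(),(.5242,.0128,.036),-3.7)
f=r.grab_frame("side");cv2.imwrite("pics/s2.png",cv2.resize(f["color"][130:240,200:340,::-1],None,fx=5,fy=5,interpolation=cv2.INTER_CUBIC))
E
```

```text
t 3.95 tcp [0.5246 0.0131 0.1911] grasp [0.525  0.0133 0.0364] F [ 0.1  0.4 -0.6] w 0.0518 q [-0.02  0.55 -0.16  2.05  0.16  0.55 -1.92]
turn deg [-0.12  0.11 -0.05] units [-0.001   0.0009 -0.0004]  other: rz 179.9
shift units now-axes [0.002 0.003 0.004]  after-turn axes [0.002 0.003 0.004]
```

View pics/s2.png

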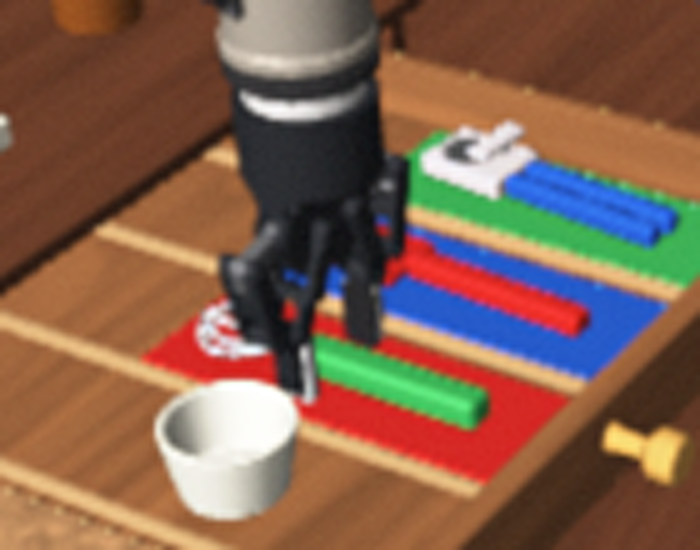

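The fingers straddle the green handle and are clear of the ramekin, so I'll close.

apply_moves(dp=[[0, 0, 0], [0, 0, 0], [0, 0, 0], [0, 0, 0], [0, 0, 0], [0, 0, 0]], twist=[[0, 0, 0], [0, 0, 0], [0, 0, 0], [0, 0, 0], [0, 0, 0], [0, 0, 0]], jaw=[255, 255, 255, 255, 255, 255], grip_force=50)

```text
clock: 4.6
tcp_pos: [0.5248, 0.013, 0.1919]
orientation: [-2.145, 2.291, -0.002]
contact_force: [0.0, -0.5, -0.6]
grip_width: 0.0184
```

apply_moves(dp=[[0, 0, -0.05], [0, 0, -0.1], [0, 0, -0.2], [0, 0, -0.2], [0, 0, -0.2], [0, 0, -0.2], [0, 0, 0]], twist=[[0, 0, 0], [0, 0, 0], [0, 0, 0], [0, 0, 0], [0, 0, 0], [0, 0, 0], [0, 0, 0]], jaw=[255, 255, 255, 255, 255, 255, 255])

```text
clock: 5.3
tcp_pos: [0.5239, 0.0129, 0.3143]
orientation: [-2.145, 2.29, -0.002]
contact_force: [0.3, 0.3, -1.2]
grip_width: 0.0188
```

```bash
python3 - <<'E'
from h import *
from bench import r
plan(r.get_obs(),(.5283,.2190,.13),-3.55)
f=r.grab_frame("side");cv2.imwrite("pics/s3.png",cv2.resize(f["color"][90:270,170:400,::-1],None,fx=3.2,fy=3.2,interpolation=cv2.INTER_CUBIC))
E
```

```text
t 5.3 tcp [0.5239 0.0129 0.3143] grasp [0.5245 0.0132 0.1596] F [ 0.3  0.3 -1.2] w 0.0188 q [ 0.02  0.35 -0.2   1.99  0.09  0.81 -1.87]
turn deg [-0.19  0.12 -0.18] units [-0.0016  0.001  -0.0015]  other: rz 179.8
shift units now-axes [-1.715  0.076  0.25 ]  after-turn axes [-1.716  0.07   0.247]
```

View pics/s3.png

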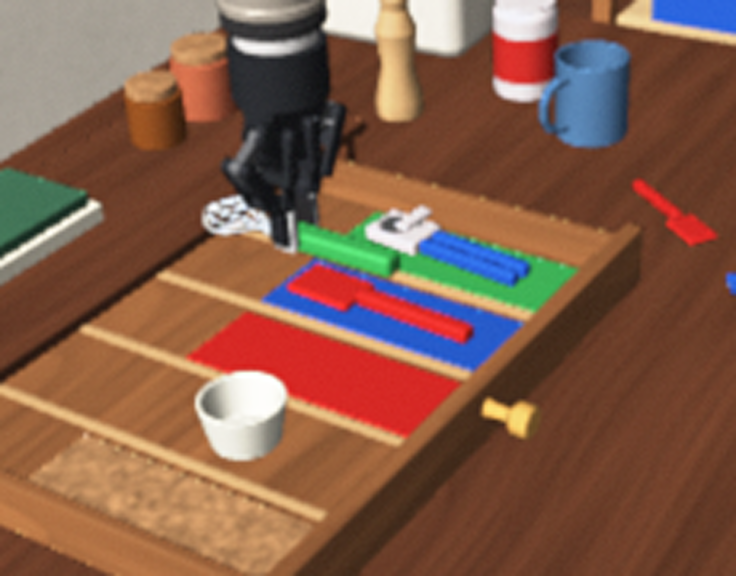

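Whisk is held level. Next I carry it over the ramekin to the cork liner.

apply_moves(dp=[[-0.15, 0, 0], [-0.25, 0.01, 0], [-0.25, 0.01, 0], [-0.25, 0.01, 0], [-0.25, 0.01, 0], [-0.25, 0.01, 0], [-0.2, 0.01, 0], [-0.1, 0.01, 0], [0, 0, 0], [0, 0, 0]], twist=[[0, 0, 0], [0, 0, 0], [0, 0, 0], [0, 0, 0], [0, 0, 0], [0, 0, 0], [0, 0, 0], [0, 0, 0], [0, 0, 0], [0, 0, 0]], jaw=[255, 255, 255, 255, 255, 255, 255, 255, 255, 255])

```text
clock: 6.35
tcp_pos: [0.5249, 0.2202, 0.306]
orientation: [2.135, -2.289, -0.007]
contact_force: [-0.2, -0.6, -1.5]
grip_width: 0.019
```

```bash
python3 - <<'E'
from h import *
from bench import r
plan(r.get_obs(),(.5291,.2195,.06),-3.55)
E
```

```text
t 6.35 tcp [0.5249 0.2202 0.306 ] grasp [0.5231 0.2194 0.1513] F [-0.2 -0.6 -1.5] w 0.019 q [-0.31  0.43 -0.24  1.88  0.13  0.85 -2.27]
turn deg [ 0.62 -0.31 -0.44] units [ 0.0052 -0.0026 -0.0037]  other: rz 179.6
shift units now-axes [-0.001 -0.044  0.761]  after-turn axes [ 0.003 -0.036  0.761]
```

apply_moves(dp=[[0.003, -0.036, 0.1], [0, 0, 0.15], [0, 0, 0.15], [0, 0, 0.15], [0, 0, 0.1], [0, 0, 0], [0, 0, 0]], twist=[[0.005, -0.003, -0.004], [0, 0, 0], [0, 0, 0], [0, 0, 0], [0, 0, 0], [0, 0, 0], [0, 0, 0]], jaw=[255, 255, 255, 255, 255, 255, 255])

```text
clock: 7.05
tcp_pos: [0.5312, 0.2073, 0.2255]
orientation: [2.134, -2.301, 0.007]
contact_force: [-0.3, -1.3, -1.5]
grip_width: 0.0187
```

```bash
python3 - <<'E'
from h import *
from bench import r
plan(r.get_obs(),(.5291,.2195,.038),-3.55)
f=r.grab_frame("top");cv2.imwrite("pics/t3.png",cv2.resize(f["color"][85:210,190:400,::-1],None,fx=3.8,fy=3.8,interpolation=cv2.INTER_CUBIC))
f=r.grab_frame("side");cv2.imwrite("pics/s4.png",cv2.resize(f["color"][110:290,130:360,::-1],None,fx=3.2,fy=3.2,interpolation=cv2.INTER_CUBIC))
E
```

```text
t 7.05 tcp [0.5312 0.2073 0.2255] grasp [0.5313 0.2065 0.0708] F [-0.3 -1.3 -1.5] w 0.0187 q [-0.32  0.55 -0.21  1.93  0.18  0.68 -2.29]
turn deg [-0.05 -0.32 -0.75] units [-0.0004 -0.0027 -0.0062]  other: rz 179.3
shift units now-axes [-0.101  0.026  0.273]  after-turn axes [-0.1    0.024  0.273]
```

View pics/s4.png

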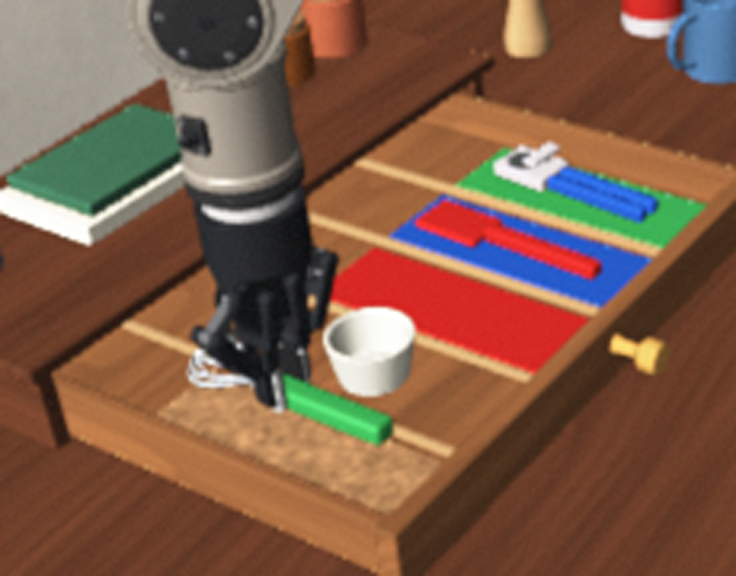

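View pics/t3.png

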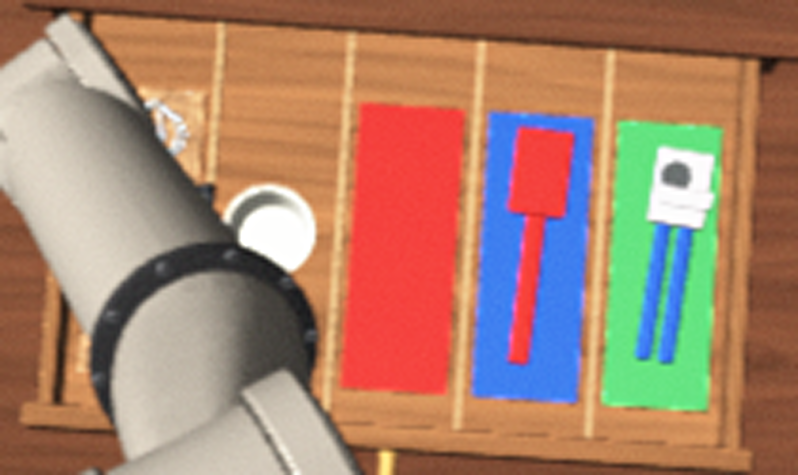

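Both views show the whisk held about 12 mm towards the ramekin from the cork middle, so I'll correct that before lowering.

apply_moves(dp=[[-0.1, 0.024, 0], [0, 0, 0], [0, 0, 0.1], [0, 0, 0.05], [0, 0, 0]], twist=[[0, -0.003, -0.006], [0, 0, 0], [0, 0, 0], [0, 0, 0], [0, 0, 0]], jaw=[255, 255, 255, 255, 255])

```text
clock: 7.65
tcp_pos: [0.5298, 0.2224, 0.2087]
orientation: [-2.15, 2.282, -0.001]
contact_force: [0.5, -0.3, -2.0]
grip_width: 0.0189
```

```bash
python3 - <<'E'
from h import *
from bench import r
plan(r.get_obs(),(.5291,.2195,.0375),-3.55)
E
```

```text
t 7.65 tcp [0.5298 0.2224 0.2087] grasp [0.5306 0.2231 0.054 ] F [ 0.5 -0.3 -2. ] w 0.0189 q [-0.34  0.58 -0.21  1.93  0.19  0.65 -2.3 ]
turn deg [-0.31  0.26  0.14] units [-0.0026  0.0021  0.0012]  other: rz -179.9
shift units now-axes [0.025 0.005 0.137]  after-turn axes [0.025 0.004 0.137]
```

apply_moves(dp=[[0.025, 0.004, 0], [0, 0, 0], [0, 0, 0.06], [0, 0, 0.03], [0, 0, 0]], twist=[[-0.003, 0.002, 0.001], [0, 0, 0], [0, 0, 0], [0, 0, 0], [0, 0, 0]], jaw=[255, 255, 255, 255, 255])

```text
clock: 8.15
tcp_pos: [0.5291, 0.2186, 0.1965]
orientation: [2.149, -2.288, -0.001]
contact_force: [-0.2, 0.4, -1.1]
grip_width: 0.0187
```

```bash
python3 - <<'E'
from h import *
from bench import r
plan(r.get_obs(),(.5291,.2195,.0375),-3.55)
E
```

```text
t 8.15 tcp [0.5291 0.2186 0.1965] grasp [0.5287 0.2185 0.0418] F [-0.2  0.4 -1.1] w 0.0187 q [-0.34  0.6  -0.21  1.94  0.2   0.63 -2.31]
turn deg [ 0.12 -0.05 -0.03] units [ 0.001  -0.0004 -0.0003]  other: rz 180.0
shift units now-axes [-0.008  0.     0.036]  after-turn axes [-0.008  0.     0.036]
```

Now the last 4 mm down, then open part-way to 50 mm so the fingers clear the side wall, and lift.

apply_moves(dp=[[-0.008, 0, 0.036], [0, 0, 0], [0, 0, 0.002], [0, 0, 0], [0, 0, 0]], twist=[[0, 0, 0], [0, 0, 0], [0, 0, 0], [0, 0, 0], [0, 0, 0]], jaw=[255, 255, 255, 255, 255])

```text
clock: 8.65
tcp_pos: [0.5295, 0.2197, 0.1919]
orientation: [2.15, -2.289, -0.001]
contact_force: [-0.7, 0.0, -0.7]
grip_width: 0.0185
```

```bash
python3 - <<'E'
from h import *
from bench import r
plan(r.get_obs(),(.5291,.2195,.0370),-3.55)
E
```

```text
t 8.65 tcp [0.5295 0.2197 0.1919] grasp [0.5293 0.2196 0.0372] F [-0.7  0.  -0.7] w 0.0185 q [-0.34  0.6  -0.21  1.94  0.2   0.62 -2.31]
turn deg [ 0.08 -0.04 -0.04] units [ 0.0006 -0.0003 -0.0004]  other: rz 180.0
shift units now-axes [0.002 0.003 0.002]  after-turn axes [0.002 0.003 0.002]
```

apply_moves(dp=[[0, 0, 0], [0, 0, 0], [0, 0, 0], [0, 0, 0], [0, 0, -0.1], [0, 0, -0.1], [0, 0, -0.2], [0, 0, -0.2], [0, 0, -0.2], [0, 0, -0.2], [0, 0, 0]], twist=[[0, 0, 0], [0, 0, 0], [0, 0, 0], [0, 0, 0], [0, 0, 0], [0, 0, 0], [0, 0, 0], [0, 0, 0], [0, 0, 0], [0, 0, 0], [0, 0, 0]], jaw=[110, 110, 110, 110, 110, 110, 110, 110, 110, 110, 110])

```text
clock: 9.75
tcp_pos: [0.5296, 0.2203, 0.3228]
orientation: [-2.15, 2.287, -0.0]
contact_force: [-0.1, 0.2, 0.3]
grip_width: 0.0486
```

```bash
python3 - <<'E'
from h import *
from bench import r
plan(r.get_obs(),(.5165,-.0915,.14),-7.2)
f=r.grab_frame("side");cv2.imwrite("pics/s5.png",cv2.resize(f["color"][110:290,130:360,::-1],None,fx=3.2,fy=3.2,interpolation=cv2.INTER_CUBIC))
E
```

```text
t 9.75 tcp [0.5296 0.2203 0.3228] grasp [0.53   0.2205 0.1682] F [-0.1  0.2  0.3] w 0.0486 q [-0.31  0.42 -0.25  1.87  0.13  0.87 -2.25]
turn deg [-0.12  0.11  3.64] units [-0.001   0.0009  0.0304]  other: rz -176.4
shift units now-axes [ 2.6   -0.051  0.23 ]  after-turn axes [ 2.591 -0.217  0.235]
```

View pics/s5.png

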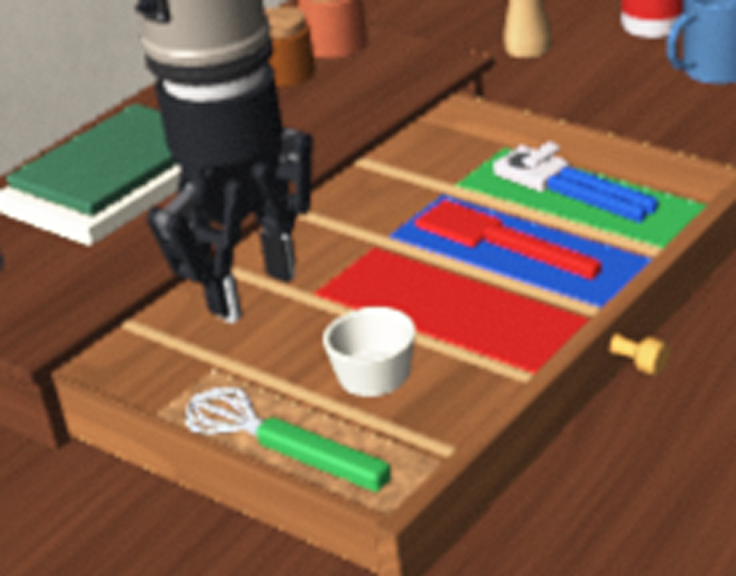

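The whisk lies lengthways in the middle of the cork liner, released. Spatula next.

apply_moves(dp=[[0, 0, 0], [0.2, -0.02, 0], [0.35, -0.03, 0], [0.35, -0.03, 0], [0.35, -0.03, 0], [0.35, -0.03, 0], [0.35, -0.03, 0], [0.3, -0.02, 0], [0.25, -0.02, 0], [0.1, 0, 0], [0, 0, 0.1], [0, 0, 0.1], [0, 0, 0]], twist=[[0, 0, 0.03], [0, 0, 0], [0, 0, 0], [0, 0, 0], [0, 0, 0], [0, 0, 0], [0, 0, 0], [0, 0, 0], [0, 0, 0], [0, 0, 0], [0, 0, 0], [0, 0, 0], [0, 0, 0]], jaw=[110, 110, 110, 110, 110, 110, 110, 110, 110, 110, 110, 110, 110])

```text
clock: 11.1
tcp_pos: [0.51, -0.1002, 0.2904]
orientation: [2.081, -2.348, -0.014]
contact_force: [-0.0, 0.4, 0.1]
grip_width: 0.049
```

```bash
python3 - <<'E'
from h import *
from bench import r
plan(r.get_obs(),(.5165,-.0915,.034),-7.2)
E
```

```text
t 11.1 tcp [ 0.51   -0.1002  0.2904] grasp [ 0.5086 -0.0996  0.1357] F [-0.   0.4  0.1] w 0.049 q [ 0.19  0.38 -0.14  2.02  0.07  0.76 -1.68]
turn deg [0.52 0.17 0.29] units [0.0044 0.0014 0.0024]  other: rz -179.7
shift units now-axes [-0.076 -0.053  0.847]  after-turn axes [-0.079 -0.045  0.847]
```

apply_moves(dp=[[-0.079, -0.045, 0], [0, 0, 0], [0, 0, 0.2], [0, 0, 0.2], [0, 0, 0.15], [0, 0, 0]], twist=[[0.004, 0.001, 0.002], [0, 0, 0], [0, 0, 0], [0, 0, 0], [0, 0, 0], [0, 0, 0]], jaw=[110, 110, 110, 110, 110, 110])

```text
clock: 11.7
tcp_pos: [0.52, -0.0821, 0.2234]
orientation: [-2.09, 2.338, -0.0]
contact_force: [-0.7, 0.2, 0.8]
grip_width: 0.0487
```

```bash
python3 - <<'E'
from h import *
from bench import r
plan(r.get_obs(),(.5165,-.0915,.035),-7.2)
E
```

```text
t 11.7 tcp [ 0.52   -0.0821  0.2234] grasp [ 0.5207 -0.0815  0.0687] F [-0.7  0.2  0.8] w 0.0487 q [ 0.15  0.49 -0.13  2.04  0.1   0.61 -1.74]
turn deg [-0.23  0.23  0.77] units [-0.0019  0.002   0.0064]  other: rz -179.2
shift units now-axes [0.083 0.021 0.281]  after-turn axes [0.082 0.019 0.281]
```

apply_moves(dp=[[0.082, 0.02, 0], [0, 0, 0], [0, 0, 0.1], [0, 0, 0.05], [0, 0, 0]], twist=[[-0.002, 0.002, 0.006], [0, 0, 0], [0, 0, 0], [0, 0, 0], [0, 0, 0]], jaw=[110, 110, 110, 110, 110])

```text
clock: 12.2
tcp_pos: [0.518, -0.0916, 0.2073]
orientation: [-2.077, 2.353, -0.006]
contact_force: [1.1, 0.7, 0.1]
grip_width: 0.0486
```

```bash
python3 - <<'E'
from h import *
from bench import r
plan(r.get_obs(),(.5165,-.0915,.035),-7.2)
E
```

```text
t 12.2 tcp [ 0.518  -0.0916  0.2073] grasp [ 0.5187 -0.0917  0.0526] F [1.1 0.7 0.1] w 0.0486 q [ 0.15  0.52 -0.12  2.05  0.11  0.58 -1.74]
turn deg [-0.28 -0.01  0.06] units [-0.0023 -0.0001  0.0005]  other: rz -179.9
shift units now-axes [0.001 0.013 0.147]  after-turn axes [0.001 0.012 0.147]
```

apply_moves(dp=[[0, 0.012, 0.05], [0, 0, 0.06], [0, 0, 0.03], [0, 0, 0], [0, 0, 0]], twist=[[-0.002, 0, 0], [0, 0, 0], [0, 0, 0], [0, 0, 0], [0, 0, 0]], jaw=[110, 110, 110, 110, 110])

```text
clock: 12.7
tcp_pos: [0.5165, -0.0912, 0.1888]
orientation: [2.079, -2.355, -0.0]
contact_force: [0.1, 1.5, -0.4]
grip_width: 0.0482
```

```bash
python3 - <<'E'
from h import *
from bench import r
plan(r.get_obs(),(.5165,-.0915,.035),-7.2)
f=r.grab_frame("side");cv2.imwrite("pics/s6.png",cv2.resize(f["color"][130:240,200:340,::-1],None,fx=5,fy=5,interpolation=cv2.INTER_CUBIC))
E
```

```text
t 12.7 tcp [ 0.5165 -0.0912  0.1888] grasp [ 0.5164 -0.0912  0.0341] F [ 0.1  1.5 -0.4] w 0.0482 q [ 0.15  0.55 -0.12  2.06  0.12  0.54 -1.75]
turn deg [ 0.01 -0.    0.08] units [ 0.0001 -0.      0.0006]  other: rz -179.9
shift units now-axes [ 0.002 -0.001 -0.008]  after-turn axes [ 0.002 -0.001 -0.008]
```

View pics/s6.png

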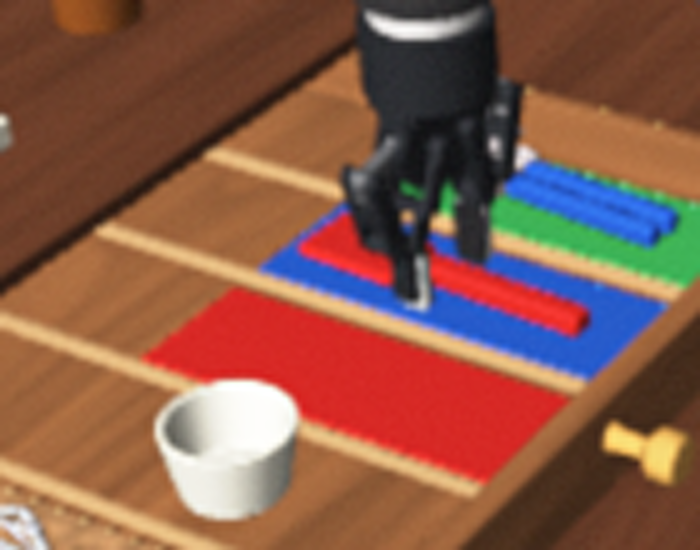

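apply_moves(dp=[[0, 0, -0.01], [0, 0, 0], [0, 0, 0], [0, 0, 0], [0, 0, 0], [0, 0, 0], [0, 0, 0]], twist=[[0, 0, 0], [0, 0, 0], [0, 0, 0], [0, 0, 0], [0, 0, 0], [0, 0, 0], [0, 0, 0]], jaw=[110, 255, 255, 255, 255, 255, 255])

```text
clock: 13.45
tcp_pos: [0.5168, -0.0913, 0.191]
orientation: [-2.078, 2.355, -0.002]
contact_force: [0.4, 0.4, -0.9]
grip_width: 0.0147
```

```bash
python3 - <<'E'
from h import *
from bench import r
plan(r.get_obs(),(.5165,-.0915,.035),-7.2)
E
```

```text
t 13.45 tcp [ 0.5168 -0.0913  0.191 ] grasp [ 0.517  -0.0913  0.0363] F [ 0.4  0.4 -0.9] w 0.0147 q [ 0.15  0.55 -0.12  2.06  0.12  0.54 -1.75]
turn deg [-0.07  0.    0.07] units [-0.0006  0.      0.0006]  other: rz -179.9
shift units now-axes [0.002 0.002 0.011]  after-turn axes [0.002 0.002 0.011]
```

apply_moves(dp=[[0, 0, -0.05], [0, 0, -0.1], [0, 0, -0.2], [0, 0, -0.2], [0, 0, -0.2], [0, 0, -0.1], [0, 0, 0]], twist=[[0, 0, 0], [0, 0, 0], [0, 0, 0], [0, 0, 0], [0, 0, 0], [0, 0, 0], [0, 0, 0]], jaw=[255, 255, 255, 255, 255, 255, 255])

```text
clock: 14.15
tcp_pos: [0.5163, -0.0912, 0.3004]
orientation: [-2.078, 2.354, -0.002]
contact_force: [0.2, 0.7, -0.1]
grip_width: 0.0143
```

```bash
python3 - <<'E'
from h import *
from bench import r
plan(r.get_obs(),(.5156,.0115,.14),-3.55)
f=r.grab_frame("side");cv2.imwrite("pics/s7.png",cv2.resize(f["color"][90:270,170:400,::-1],None,fx=3.2,fy=3.2,interpolation=cv2.INTER_CUBIC))
E
```

```text
t 14.15 tcp [ 0.5163 -0.0912  0.3004] grasp [ 0.5166 -0.0912  0.1457] F [ 0.2  0.7 -0.1] w 0.0143 q [ 0.17  0.37 -0.14  2.    0.07  0.77 -1.71]
turn deg [-0.1   0.   -3.57] units [-0.0008  0.     -0.0297]  other: rz 176.4
shift units now-axes [-0.848  0.112  0.047]  after-turn axes [-0.854  0.059  0.047]
```

View pics/s7.png

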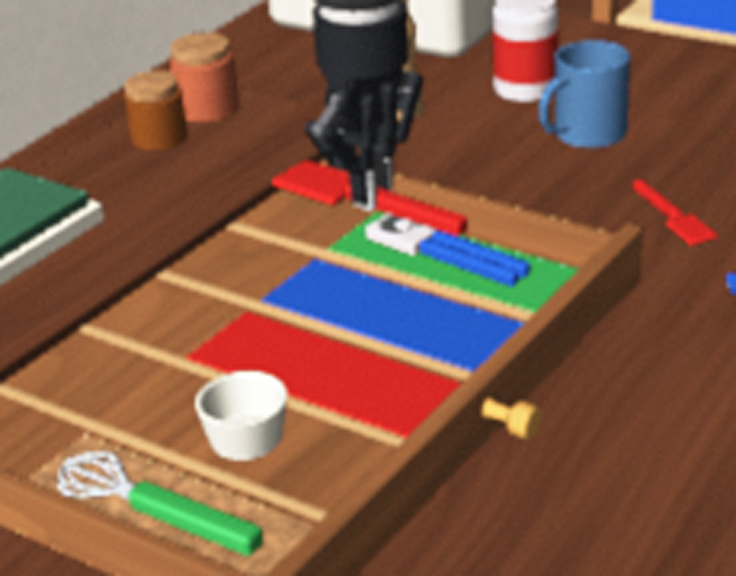

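The spatula is held. Carrying it to red, with the 3.6° yaw correction.

apply_moves(dp=[[0, 0, 0], [-0.15, 0.01, 0], [-0.25, 0.02, 0], [-0.25, 0.02, 0], [-0.15, 0.01, 0], [-0.05, 0, 0], [0, 0, 0.15], [0, 0, 0.15], [0, 0, 0.1], [0, 0, 0]], twist=[[0, 0, -0.03], [0, 0, 0], [0, 0, 0], [0, 0, 0], [0, 0, 0], [0, 0, 0], [0, 0, 0], [0, 0, 0], [0, 0, 0], [0, 0, 0]], jaw=[255, 255, 255, 255, 255, 255, 255, 255, 255, 255])

```text
clock: 15.2
tcp_pos: [0.5111, 0.0116, 0.2406]
orientation: [2.144, -2.281, -0.013]
contact_force: [0.3, 0.7, -0.0]
grip_width: 0.0143
```

```bash
python3 - <<'E'
from h import *
from bench import r
plan(r.get_obs(),(.5159,.0116,.0368),-3.55)
E
```

```text
t 15.2 tcp [0.5111 0.0116 0.2406] grasp [0.5089 0.0112 0.0859] F [ 0.3  0.7 -0. ] w 0.0143 q [-0.    0.45 -0.18  2.06  0.13  0.66 -1.89]
turn deg [ 0.79 -0.17 -0.01] units [ 0.0066 -0.0014 -0.0001]  other: rz 180.0
shift units now-axes [-0.004 -0.046  0.409]  after-turn axes [-0.003 -0.04   0.409]
```

apply_moves(dp=[[-0.003, -0.04, 0], [0, 0, 0], [0, 0, 0.1], [0, 0, 0.1], [0, 0, 0.05], [0, 0, 0]], twist=[[0.007, -0.001, 0], [0, 0, 0], [0, 0, 0], [0, 0, 0], [0, 0, 0], [0, 0, 0]], jaw=[255, 255, 255, 255, 255, 255])

```text
clock: 15.8
tcp_pos: [0.5172, 0.0102, 0.2092]
orientation: [-2.147, 2.29, -0.006]
contact_force: [-0.3, 0.1, -0.4]
grip_width: 0.0148
```

```bash
python3 - <<'E'
from h import *
from bench import r
plan(r.get_obs(),(.5159,.0116,.0368),-3.55)
E
```

```text
t 15.8 tcp [0.5172 0.0102 0.2092] grasp [0.5179 0.0101 0.0545] F [-0.3  0.1 -0.4] w 0.0148 q [-0.01  0.51 -0.16  2.07  0.15  0.57 -1.91]
turn deg [-0.25 -0.05 -0.12] units [-0.0021 -0.0004 -0.001 ]  other: rz 179.9
shift units now-axes [-0.011  0.012  0.148]  after-turn axes [-0.011  0.012  0.148]
```

apply_moves(dp=[[-0.011, 0.012, 0.04], [0, 0, 0.05], [0, 0, 0.03], [0, 0, 0], [0, 0, 0]], twist=[[-0.002, 0, -0.001], [0, 0, 0], [0, 0, 0], [0, 0, 0], [0, 0, 0]], jaw=[255, 255, 255, 255, 255])

```text
clock: 16.3
tcp_pos: [0.5158, 0.012, 0.1934]
orientation: [2.152, -2.288, 0.0]
contact_force: [-0.7, 0.1, -0.2]
grip_width: 0.0144
```

```bash
python3 - <<'E'
from h import *
from bench import r
plan(r.get_obs(),(.5159,.0116,.0368),-3.55)
E
```

```text
t 16.3 tcp [0.5158 0.012  0.1934] grasp [0.5157 0.0119 0.0387] F [-0.7  0.1 -0.2] w 0.0144 q [-0.02  0.53 -0.16  2.07  0.16  0.55 -1.92]
turn deg [ 0.03 -0.04  0.03] units [ 0.0003 -0.0004  0.0003]  other: rz -180.0
shift units now-axes [ 0.003 -0.001  0.016]  after-turn axes [ 0.003 -0.001  0.016]
```

Lower 2 mm, release, lift, and move over towards the opener.

apply_moves(dp=[[0.002, 0, 0.016], [0, 0, 0], [0, 0, 0], [0, 0, 0], [0, 0, 0], [0, 0, 0], [0, 0, 0], [0, 0, -0.1], [0, 0, -0.1], [0, 0, -0.2], [0, 0, -0.2], [0, 0, -0.2], [0, 0, -0.1], [0, 0, 0]], twist=[[0, 0, 0], [0, 0, 0], [0, 0, 0], [0, 0, 0], [0, 0, 0], [0, 0, 0], [0, 0, 0], [0, 0, 0], [0, 0, 0], [0, 0, 0], [0, 0, 0], [0, 0, 0], [0, 0, 0], [0, 0, 0]], jaw=[255, 255, 255, 100, 100, 100, 100, 100, 100, 100, 100, 100, 100, 100])

```text
clock: 17.7
tcp_pos: [0.516, 0.0119, 0.3097]
orientation: [-2.15, 2.286, -0.005]
contact_force: [0.0, 1.0, -0.1]
grip_width: 0.0519
```

```bash
python3 - <<'E'
from h import *
from bench import r
plan(r.get_obs(),(.5077,-.2001,.14),-9.2)
f=r.grab_frame("side");cv2.imwrite("pics/s8.png",cv2.resize(f["color"][90:270,170:400,::-1],None,fx=3.2,fy=3.2,interpolation=cv2.INTER_CUBIC))
E
```

```text
t 17.7 tcp [0.516  0.0119 0.3097] grasp [0.5167 0.0118 0.155 ] F [ 0.   1.  -0.1] w 0.0519 q [ 0.02  0.34 -0.2   2.01  0.09  0.79 -1.86]
turn deg [-0.25  0.01  5.68] units [-0.0021  0.0001  0.0473]  other: rz -174.3
shift units now-axes [ 1.767 -0.038  0.125]  after-turn axes [ 1.755 -0.214  0.125]
```

View pics/s8.png

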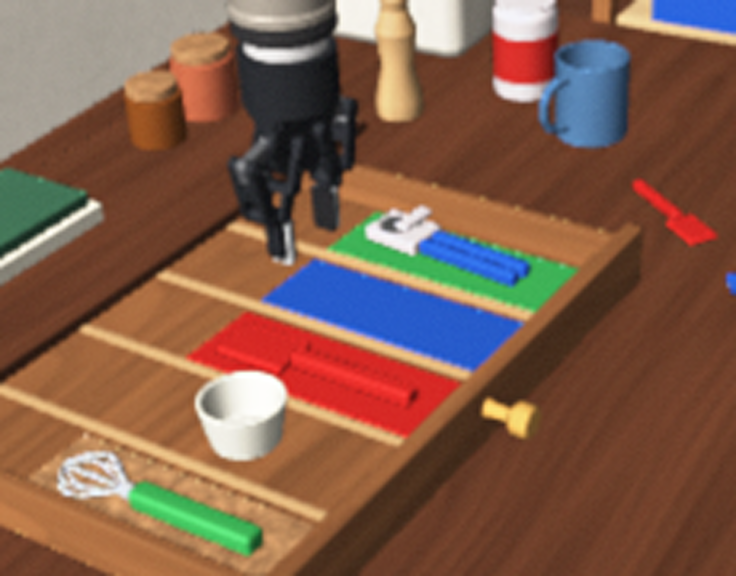

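apply_moves(dp=[[0, 0, 0], [0.2, -0.02, 0], [0.3, -0.04, 0], [0.3, -0.04, 0], [0.3, -0.04, 0], [0.3, -0.04, 0], [0.2, -0.02, 0], [0.1, -0.01, 0], [0, 0, 0.1], [0, 0, 0]], twist=[[0, 0, 0.047], [0, 0, 0], [0, 0, 0], [0, 0, 0], [0, 0, 0], [0, 0, 0], [0, 0, 0], [0, 0, 0], [0, 0, 0], [0, 0, 0]], jaw=[110, 110, 110, 110, 110, 110, 110, 110, 110, 110])

```text
clock: 18.75
tcp_pos: [0.5041, -0.1976, 0.2848]
orientation: [2.034, -2.384, -0.018]
contact_force: [-0.6, 1.0, 0.1]
grip_width: 0.0485
```

```bash
python3 - <<'E'
from h import *
from bench import r
plan(r.get_obs(),(.5077,-.2001,.036),-9.2)
E
```

```text
t 18.75 tcp [ 0.5041 -0.1976  0.2848] grasp [ 0.502  -0.197   0.1302] F [-0.6  1.   0.1] w 0.0485 q [ 0.34  0.41 -0.1   1.97  0.06  0.77 -1.52]
turn deg [0.78 0.09 0.14] units [0.0065 0.0008 0.0012]  other: rz -179.9
shift units now-axes [ 0.017 -0.044  0.784]  after-turn axes [ 0.016 -0.033  0.784]
```

apply_moves(dp=[[0.016, -0.033, 0.1], [0, 0, 0.1], [0, 0, 0.15], [0, 0, 0.15], [0, 0, 0], [0, 0, 0]], twist=[[0.006, 0.001, 0.001], [0, 0, 0], [0, 0, 0], [0, 0, 0], [0, 0, 0], [0, 0, 0]], jaw=[110, 110, 110, 110, 110, 110])

```text
clock: 19.35
tcp_pos: [0.5085, -0.1901, 0.2199]
orientation: [2.052, -2.378, -0.012]
contact_force: [0.1, -0.1, 0.1]
grip_width: 0.0486
```

```bash
python3 - <<'E'
from h import *
from bench import r
plan(r.get_obs(),(.5077,-.2001,.036),-9.2)
E
```

```text
t 19.35 tcp [ 0.5085 -0.1901  0.2199] grasp [ 0.5077 -0.1893  0.0652] F [ 0.1 -0.1  0.1] w 0.0486 q [ 0.32  0.52 -0.1   2.    0.07  0.63 -1.54]
turn deg [0.33 0.26 0.77] units [0.0027 0.0022 0.0065]  other: rz -179.2
shift units now-axes [ 0.084 -0.007  0.243]  after-turn axes [ 0.083 -0.007  0.243]
```

apply_moves(dp=[[0.083, -0.007, 0], [0, 0, 0], [0, 0, 0.08], [0, 0, 0.04], [0, 0, 0]], twist=[[0.003, 0.002, 0.006], [0, 0, 0], [0, 0, 0], [0, 0, 0], [0, 0, 0]], jaw=[110, 110, 110, 110, 110])

```text
clock: 19.85
tcp_pos: [0.5088, -0.2007, 0.2068]
orientation: [-2.035, 2.39, -0.006]
contact_force: [-0.9, 0.3, 0.1]
grip_width: 0.0486
```

```bash
python3 - <<'E'
from h import *
from bench import r
plan(r.get_obs(),(.5077,-.2001,.036),-9.2)
E
```

```text
t 19.85 tcp [ 0.5088 -0.2007  0.2068] grasp [ 0.5096 -0.2009  0.0521] F [-0.9  0.3  0.1] w 0.0486 q [ 0.33  0.54 -0.09  2.    0.08  0.6  -1.54]
turn deg [-0.29 -0.02  0.02] units [-0.0024 -0.0002  0.0002]  other: rz -180.0
shift units now-axes [-0.003  0.011  0.134]  after-turn axes [-0.003  0.01   0.134]
```

apply_moves(dp=[[-0.003, 0.01, 0.05], [0, 0, 0.05], [0, 0, 0.02], [0, 0, 0], [0, 0, 0]], twist=[[-0.002, 0, 0], [0, 0, 0], [0, 0, 0], [0, 0, 0], [0, 0, 0]], jaw=[110, 110, 110, 110, 110])

```text
clock: 20.35
tcp_pos: [0.5075, -0.1999, 0.1906]
orientation: [2.037, -2.392, -0.001]
contact_force: [-0.7, 0.3, -0.2]
grip_width: 0.0485
```

```bash
python3 - <<'E'
from h import *
from bench import r
plan(r.get_obs(),(.5077,-.2001,.036),-9.2)
f=r.grab_frame("side");cv2.imwrite("pics/s9.png",cv2.resize(f["color"][110:220,230:370,::-1],None,fx=5,fy=5,interpolation=cv2.INTER_CUBIC))
E
```

```text
t 20.35 tcp [ 0.5075 -0.1999  0.1906] grasp [ 0.5074 -0.1999  0.0359] F [-0.7  0.3 -0.2] w 0.0485 q [ 0.33  0.57 -0.08  2.01  0.08  0.57 -1.55]
turn deg [ 0.03 -0.    0.04] units [ 0.0002 -0.      0.0003]  other: rz -180.0
shift units now-axes [ 0.002 -0.002 -0.001]  after-turn axes [ 0.002 -0.002 -0.001]
```

View pics/s9.png

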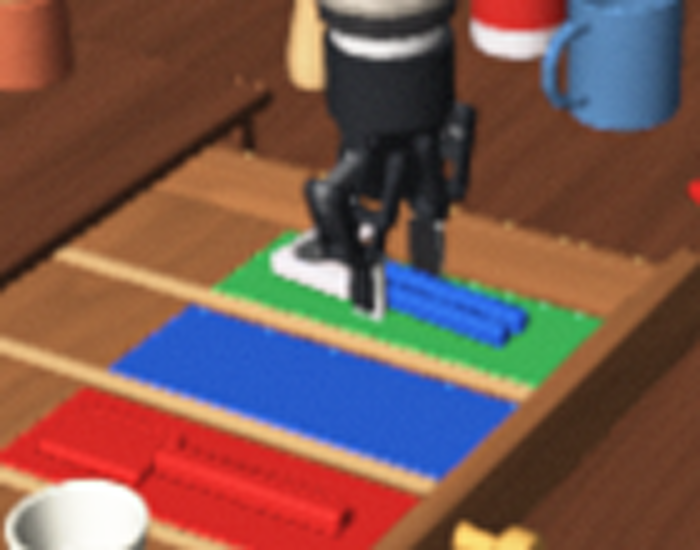

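The fingers straddle the blue grips between the wall and the strip. Close and lift.

apply_moves(dp=[[0, 0, 0], [0, 0, 0], [0, 0, 0], [0, 0, 0], [0, 0, 0], [0, 0, -0.05], [0, 0, -0.1], [0, 0, -0.2], [0, 0, -0.2], [0, 0, -0.2], [0, 0, -0.1], [0, 0, 0]], twist=[[0, 0, 0], [0, 0, 0], [0, 0, 0], [0, 0, 0], [0, 0, 0], [0, 0, 0], [0, 0, 0], [0, 0, 0], [0, 0, 0], [0, 0, 0], [0, 0, 0], [0, 0, 0]], jaw=[255, 255, 255, 255, 255, 255, 255, 255, 255, 255, 255, 255], grip_force=60)

```text
clock: 21.6
tcp_pos: [0.5071, -0.1998, 0.3006]
orientation: [-2.037, 2.392, -0.001]
contact_force: [0.1, 0.5, -1.6]
grip_width: 0.0281
```

```bash
python3 - <<'E'
from h import *
from bench import r
plan(r.get_obs(),(.5092,-.0925,.14),-3.55)
f=r.grab_frame("side");cv2.imwrite("pics/s10.png",cv2.resize(f["color"][90:270,190:420,::-1],None,fx=3.2,fy=3.2,interpolation=cv2.INTER_CUBIC))
E
```

```text
t 21.6 tcp [ 0.5071 -0.1998  0.3006] grasp [ 0.5072 -0.1998  0.1459] F [ 0.1  0.5 -1.6] w 0.0281 q [ 0.34  0.39 -0.1   1.96  0.05  0.79 -1.52]
turn deg [-0.03 -0.01 -5.61] units [-0.0002 -0.0001 -0.0468]  other: rz 174.4
shift units now-axes [-0.885  0.125  0.049]  after-turn axes [-0.893  0.038  0.049]
```

View pics/s10.png

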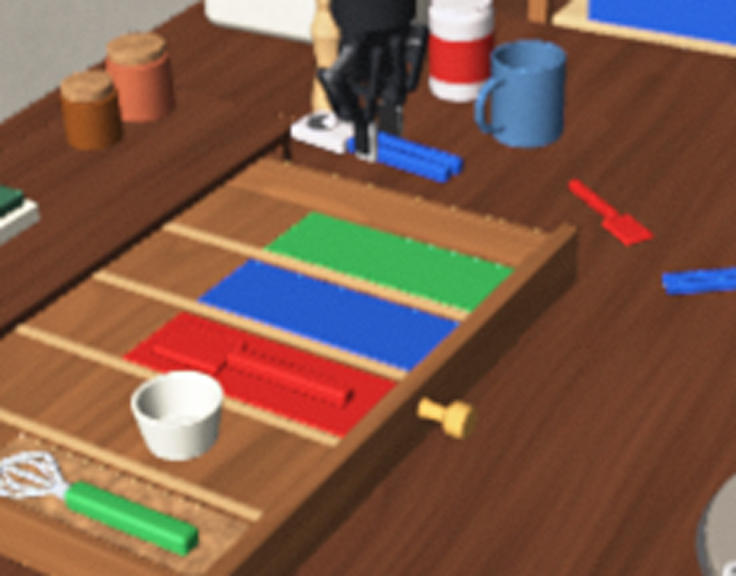

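apply_moves(dp=[[0, 0, 0], [-0.15, 0.01, 0], [-0.25, 0.01, 0], [-0.25, 0.01, 0], [-0.2, 0.01, 0], [-0.05, 0, 0], [0, 0, 0.15], [0, 0, 0.15], [0, 0, 0.1], [0, 0, 0]], twist=[[0, 0, -0.047], [0, 0, 0], [0, 0, 0], [0, 0, 0], [0, 0, 0], [0, 0, 0], [0, 0, 0], [0, 0, 0], [0, 0, 0], [0, 0, 0]], jaw=[255, 255, 255, 255, 255, 255, 255, 255, 255, 255])

```text
clock: 22.65
tcp_pos: [0.5042, -0.0901, 0.2407]
orientation: [2.147, -2.279, -0.017]
contact_force: [-0.1, 1.5, -1.9]
grip_width: 0.0283
```

```bash
python3 - <<'E'
from h import *
from bench import r
plan(r.get_obs(),(.5090,-.0924,.0368),-3.55)
E
```

```text
t 22.65 tcp [ 0.5042 -0.0901  0.2407] grasp [ 0.5018 -0.09    0.086 ] F [-0.1  1.5 -1.9] w 0.0283 q [ 0.18  0.45 -0.15  2.06  0.1   0.65 -1.67]
turn deg [ 0.87 -0.01  0.11] units [ 0.0072 -0.0001  0.001 ]  other: rz -179.9
shift units now-axes [ 0.017 -0.048  0.409]  after-turn axes [ 0.017 -0.041  0.41 ]
```

apply_moves(dp=[[0.017, -0.041, 0], [0, 0, 0], [0, 0, 0.1], [0, 0, 0.1], [0, 0, 0.05], [0, 0, 0]], twist=[[0.007, 0, 0.001], [0, 0, 0], [0, 0, 0], [0, 0, 0], [0, 0, 0], [0, 0, 0]], jaw=[255, 255, 255, 255, 255, 255])

```text
clock: 23.25
tcp_pos: [0.5101, -0.0943, 0.2092]
orientation: [-2.148, 2.291, -0.004]
contact_force: [0.2, 0.1, -1.8]
grip_width: 0.0284
```

```bash
python3 - <<'E'
from h import *
from bench import r
plan(r.get_obs(),(.5090,-.0924,.0368),-3.55)
E
```

```text
t 23.25 tcp [ 0.5101 -0.0943  0.2092] grasp [ 0.5105 -0.0945  0.0545] F [ 0.2  0.1 -1.8] w 0.0284 q [ 0.17  0.51 -0.13  2.07  0.12  0.57 -1.68]
turn deg [-0.16 -0.05 -0.15] units [-0.0013 -0.0004 -0.0013]  other: rz 179.8
shift units now-axes [-0.015  0.01   0.147]  after-turn axes [-0.015  0.01   0.147]
```

apply_moves(dp=[[-0.015, 0.01, 0.04], [0, 0, 0.05], [0, 0, 0.03], [0, 0, 0], [0, 0, 0]], twist=[[-0.001, 0, -0.001], [0, 0, 0], [0, 0, 0], [0, 0, 0], [0, 0, 0]], jaw=[255, 255, 255, 255, 255])

```text
clock: 23.75
tcp_pos: [0.509, -0.092, 0.1934]
orientation: [2.152, -2.289, 0.001]
contact_force: [-0.2, -0.4, 0.1]
grip_width: 0.0287
```

```bash
python3 - <<'E'
from h import *
from bench import r
plan(r.get_obs(),(.5090,-.0924,.0368),-3.55)
E
```

```text
t 23.75 tcp [ 0.509  -0.092   0.1934] grasp [ 0.509  -0.0921  0.0387] F [-0.2 -0.4  0.1] w 0.0287 q [ 0.16  0.53 -0.13  2.07  0.13  0.54 -1.69]
turn deg [-0.01 -0.04  0.01] units [-0.0001 -0.0003  0.0001]  other: rz -180.0
shift units now-axes [ 0.004 -0.001  0.016]  after-turn axes [ 0.004 -0.001  0.016]
```

apply_moves(dp=[[0.003, 0, 0.01], [0, 0, 0], [0, 0, 0], [0, 0, 0], [0, 0, 0], [0, 0, 0], [0, 0, 0], [0, 0, -0.1], [0, 0, -0.1], [0, 0, -0.2], [0, 0, -0.2], [0, 0, -0.2], [0, 0, -0.2], [0, 0, 0]], twist=[[0, 0, 0], [0, 0, 0], [0, 0, 0], [0, 0, 0], [0, 0, 0], [0, 0, 0], [0, 0, 0], [0, 0, 0], [0, 0, 0], [0, 0, 0], [0, 0, 0], [0, 0, 0], [0, 0, 0], [0, 0, 0]], jaw=[255, 255, 255, 90, 90, 90, 90, 90, 90, 90, 90, 90, 90, 90])

```text
clock: 25.15
tcp_pos: [0.5093, -0.0923, 0.324]
orientation: [-2.149, 2.286, -0.008]
contact_force: [1.1, 0.1, -2.0]
grip_width: 0.0552
```

```bash
python3 - <<'E'
from h import *
from bench import r
plan(r.get_obs(),(.5283,.2190,.15),-3.55)
f=r.grab_frame("side");cv2.imwrite("pics/s11.png",cv2.resize(f["color"][90:270,170:400,::-1],None,fx=3.2,fy=3.2,interpolation=cv2.INTER_CUBIC))
f=r.grab_frame("top");cv2.imwrite("pics/t11.png",cv2.resize(f["color"][85:210,190:400,::-1],None,fx=3.8,fy=3.8,interpolation=cv2.INTER_CUBIC));pickle.dump(f,open("top1.pkl","wb"))
report(f)
E
```

```text
t 25.15 tcp [ 0.5093 -0.0923  0.324 ] grasp [ 0.5102 -0.0925  0.1693] F [ 1.1  0.1 -2. ] w 0.0552 q [ 0.19  0.32 -0.16  2.    0.07  0.82 -1.64]
turn deg [-0.36 -0.05  0.01] units [-0.003  -0.0004  0.0001]  other: rz -180.0
shift units now-axes [-2.599  0.003  0.159]  after-turn axes [-2.599e+00  2.000e-03  1.610e-01]
red 2071 0.0145 [515.6  11.7] [230.1  85.4] -3.6 [280 112] [311 188] [[0.514  0.0122 0.0145]]
red 2071 0.0285 [513.3  11.4] [227.8  84.5] -3.6 [280 112] [311 188] [[0.5117 0.0119 0.0285]]
blue 245 0.0145 [463.6 -58. ] [134.   21.1] 0.0 [315 145] [322 189] [[ 0.4527 -0.0574  0.0145]]
blue 245 0.0285 [461.8 -57.6] [132.7  20.9] 0.0 [315 145] [322 189] [[ 0.451  -0.057   0.0285]]
green 739 0.0145 [ 502.  -217.3] [227.2  41.5] -3.3 [365 118] [379 192] [[ 0.5242 -0.2215  0.0145]]
green 739 0.0285 [ 499.8 -215.4] [225.   41.1] -3.3 [365 118] [379 192] [[ 0.5218 -0.2196  0.0285]]
green 240 0.0145 [494.1 226.6] [112.8  19.5] -3.3 [220 138] [228 175] [[0.4927 0.2265 0.0145]]
green 240 0.0285 [492.  224.2] [111.7  19.3] -3.3 [220 138] [228 175] [[0.4906 0.2241 0.0285]]
```

View pics/s11.png

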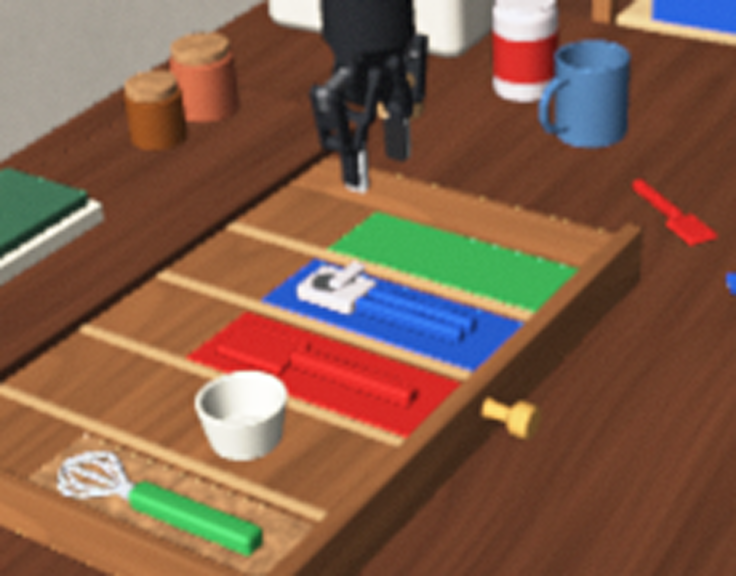

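View pics/t11.png

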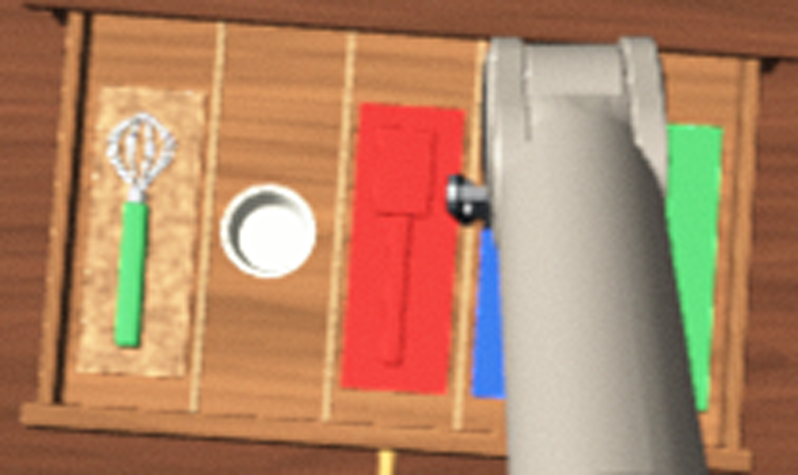

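The spatula is centred on red, the opener is on blue, and the whisk is on cork with its origin near (0.528, 0.221). I'll go back for the whisk.

apply_moves(dp=[[-0.2, 0, 0], [-0.35, 0, 0], [-0.35, 0, 0], [-0.35, 0, 0], [-0.35, 0, 0], [-0.35, 0, 0], [-0.3, 0, 0], [-0.2, 0, 0], [-0.1, 0, 0], [0, 0, 0.1], [0, 0, 0]], twist=[[0, 0, 0], [0, 0, 0], [0, 0, 0], [0, 0, 0], [0, 0, 0], [0, 0, 0], [0, 0, 0], [0, 0, 0], [0, 0, 0], [0, 0, 0], [0, 0, 0]], jaw=[110, 110, 110, 110, 110, 110, 110, 110, 110, 110, 110], grip_force=50)

```text
clock: 26.35
tcp_pos: [0.5238, 0.2202, 0.2978]
orientation: [2.134, -2.283, -0.009]
contact_force: [-0.2, -1.1, -0.1]
grip_width: 0.0482
```

```bash
python3 - <<'E'
from h import *
from bench import r
plan(r.get_obs(),(.5285,.2203,.036),-3.5)
E
```

```text
t 26.35 tcp [0.5238 0.2202 0.2978] grasp [0.5213 0.2191 0.1431] F [-0.2 -1.1 -0.1] w 0.0482 q [-0.31  0.45 -0.25  1.89  0.14  0.84 -2.27]
turn deg [ 0.88 -0.46 -0.37] units [ 0.0074 -0.0039 -0.0031]  other: rz 179.6
shift units now-axes [-0.011 -0.053  0.892]  after-turn axes [-0.003 -0.039  0.892]
```

apply_moves(dp=[[-0.003, -0.039, 0], [0, 0, 0], [0, 0, 0.15], [0, 0, 0.15], [0, 0, 0.15], [0, 0, 0]], twist=[[0.007, -0.004, -0.003], [0, 0, 0], [0, 0, 0], [0, 0, 0], [0, 0, 0], [0, 0, 0]], jaw=[110, 110, 110, 110, 110, 110])

```text
clock: 26.95
tcp_pos: [0.5312, 0.211, 0.2425]
orientation: [2.139, -2.301, 0.006]
contact_force: [0.0, -0.2, 0.7]
grip_width: 0.0487
```

```bash
python3 - <<'E'
from h import *
from bench import r
plan(r.get_obs(),(.5285,.2203,.036),-3.5)
E
```

```text
t 26.95 tcp [0.5312 0.211  0.2425] grasp [0.5316 0.2106 0.0878] F [ 0.  -0.2  0.7] w 0.0487 q [-0.31  0.52 -0.23  1.92  0.18  0.72 -2.29]
turn deg [-0.16 -0.16 -0.68] units [-0.0013 -0.0013 -0.0057]  other: rz 179.3
shift units now-axes [-0.076  0.029  0.432]  after-turn axes [-0.076  0.027  0.432]
```

apply_moves(dp=[[-0.076, 0.027, 0], [0, 0, 0], [0, 0, 0.1], [0, 0, 0.1], [0, 0, 0.05], [0, 0, 0]], twist=[[-0.001, -0.001, -0.006], [0, 0, 0], [0, 0, 0], [0, 0, 0], [0, 0, 0], [0, 0, 0]], jaw=[110, 110, 110, 110, 110, 110])

```text
clock: 27.55
tcp_pos: [0.5299, 0.2202, 0.2131]
orientation: [-2.149, 2.286, -0.004]
contact_force: [0.8, 0.1, 0.6]
grip_width: 0.0486
```

```bash
python3 - <<'E'
from h import *
from bench import r
plan(r.get_obs(),(.5285,.2203,.036),-3.5)
E
```

```text
t 27.55 tcp [0.5299 0.2202 0.2131] grasp [0.5306 0.2203 0.0584] F [0.8 0.1 0.6] w 0.0486 q [-0.33  0.57 -0.22  1.93  0.2   0.66 -2.31]
turn deg [-0.26  0.07 -0.04] units [-0.0022  0.0005 -0.0003]  other: rz 180.0
shift units now-axes [-0.     0.013  0.187]  after-turn axes [-0.     0.012  0.187]
```

apply_moves(dp=[[0, 0.012, 0.06], [0, 0, 0.06], [0, 0, 0.05], [0, 0, 0], [0, 0, 0]], twist=[[-0.002, 0, 0], [0, 0, 0], [0, 0, 0], [0, 0, 0], [0, 0, 0]], jaw=[110, 110, 110, 110, 110])

```text
clock: 28.05
tcp_pos: [0.5284, 0.2203, 0.1904]
orientation: [-2.152, 2.289, 0.002]
contact_force: [0.4, 0.5, -0.1]
grip_width: 0.0487
```

```bash
python3 - <<'E'
from h import *
from bench import r
plan(r.get_obs(),(.5285,.2203,.036),-3.5)
f=r.grab_frame("side");cv2.imwrite("pics/s12.png",cv2.resize(f["color"][150:280,140:300,::-1],None,fx=4.5,fy=4.5,interpolation=cv2.INTER_CUBIC))
E
```

```text
t 28.05 tcp [0.5284 0.2203 0.1904] grasp [0.5283 0.2204 0.0357] F [ 0.4  0.5 -0.1] w 0.0487 q [-0.34  0.61 -0.21  1.94  0.21  0.62 -2.32]
turn deg [ 0.04  0.04 -0.04] units [ 0.0003  0.0003 -0.0003]  other: rz 180.0
shift units now-axes [-0.    -0.001 -0.002]  after-turn axes [-0.    -0.001 -0.002]
```

View pics/s12.png

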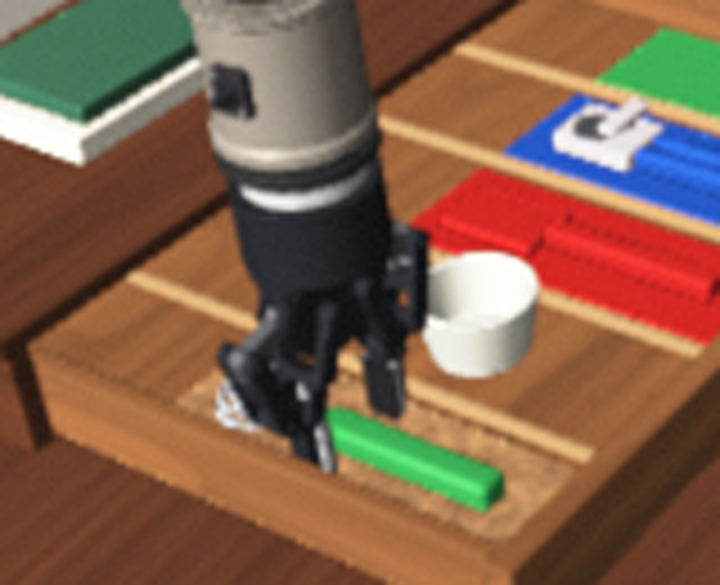

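The fingers straddle the handle, clear of the wall and the ramekin. Close and lift.

apply_moves(dp=[[0, 0, 0], [0, 0, 0], [0, 0, 0], [0, 0, 0], [0, 0, 0], [0, 0, 0], [0, 0, -0.05], [0, 0, -0.1], [0, 0, -0.2], [0, 0, -0.2], [0, 0, -0.2], [0, 0, -0.2], [0, 0, 0]], twist=[[0, 0, 0], [0, 0, 0], [0, 0, 0], [0, 0, 0], [0, 0, 0], [0, 0, 0], [0, 0, 0], [0, 0, 0], [0, 0, 0], [0, 0, 0], [0, 0, 0], [0, 0, 0], [0, 0, 0]], jaw=[255, 255, 255, 255, 255, 255, 255, 255, 255, 255, 255, 255, 255])

```text
clock: 29.4
tcp_pos: [0.5281, 0.2202, 0.3138]
orientation: [-2.151, 2.287, 0.001]
contact_force: [-0.4, 0.9, -0.9]
grip_width: 0.0187
```

```bash
python3 - <<'E'
from h import *
from bench import r
plan(r.get_obs(),(.5030,-.1962,.15),-3.55)
f=r.grab_frame("side");cv2.imwrite("pics/s13.png",cv2.resize(f["color"][90:270,140:370,::-1],None,fx=3.2,fy=3.2,interpolation=cv2.INTER_CUBIC))
E
```

```text
t 29.4 tcp [0.5281 0.2202 0.3138] grasp [0.5283 0.2204 0.1591] F [-0.4  0.9 -0.9] w 0.0187 q [-0.3   0.43 -0.26  1.88  0.14  0.85 -2.26]
turn deg [-0.05  0.09  0.04] units [-0.0004  0.0008  0.0003]  other: rz -180.0
shift units now-axes [ 3.476 -0.004  0.07 ]  after-turn axes [ 3.476 -0.006  0.076]
```

View pics/s13.png

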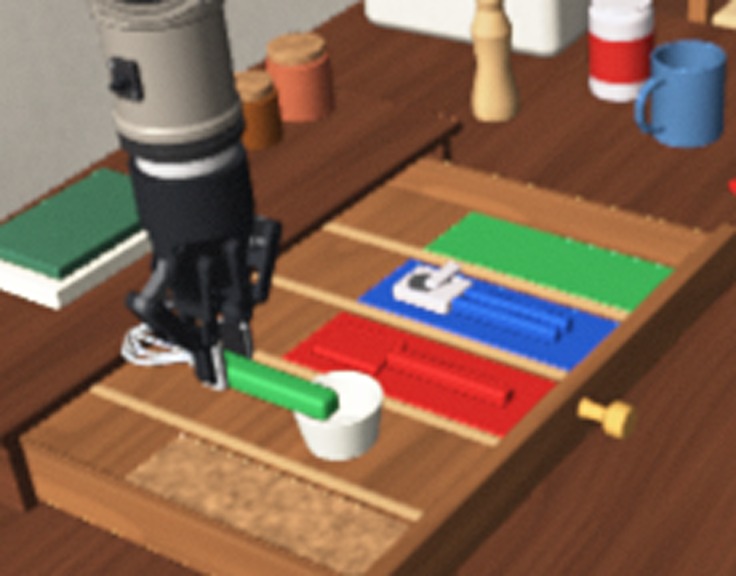

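Whisk held level at about 14 cm. Carrying it across to green.

apply_moves(dp=[[0.15, 0, 0], [0.3, 0, 0], [0.35, 0, 0], [0.35, 0, 0], [0.35, 0, 0], [0.35, 0, 0], [0.35, 0, 0], [0.35, 0, 0], [0.35, 0, 0], [0.3, 0, 0], [0.2, 0, 0], [0.1, 0, 0], [0, 0, 0], [0, 0, 0]], twist=[[0, 0, 0], [0, 0, 0], [0, 0, 0], [0, 0, 0], [0, 0, 0], [0, 0, 0], [0, 0, 0], [0, 0, 0], [0, 0, 0], [0, 0, 0], [0, 0, 0], [0, 0, 0], [0, 0, 0], [0, 0, 0]], jaw=[255, 255, 255, 255, 255, 255, 255, 255, 255, 255, 255, 255, 255, 255])

```text
clock: 30.85
tcp_pos: [0.4865, -0.2273, 0.3]
orientation: [2.13, -2.281, -0.029]
contact_force: [-0.2, -0.3, -1.0]
grip_width: 0.0191
```

```bash
python3 - <<'E'
from h import *
from bench import r
plan(r.get_obs(),(.5030,-.1964,.037),-3.55)
E
```

```text
t 30.85 tcp [ 0.4865 -0.2273  0.3   ] grasp [ 0.4823 -0.2273  0.1454] F [-0.2 -0.3 -1. ] w 0.0191 q [ 0.42  0.39 -0.12  1.97  0.07  0.82 -1.39]
turn deg [ 1.58 -0.1  -0.37] units [ 0.0131 -0.0009 -0.0031]  other: rz 179.6
shift units now-axes [-0.268 -0.144  0.898]  after-turn axes [-0.266 -0.121  0.903]
```

apply_moves(dp=[[0, 0, 0], [-0.15, -0.06, 0], [-0.11, -0.06, 0], [0, 0, 0], [0, 0, 0.15], [0, 0, 0.15], [0, 0, 0.15], [0, 0, 0]], twist=[[0.013, -0.001, -0.003], [0, 0, 0], [0, 0, 0], [0, 0, 0], [0, 0, 0], [0, 0, 0], [0, 0, 0], [0, 0, 0]], jaw=[255, 255, 255, 255, 255, 255, 255, 255])

```text
clock: 31.65
tcp_pos: [0.5054, -0.1878, 0.2453]
orientation: [-2.165, 2.266, -0.006]
contact_force: [-1.2, -0.4, -0.7]
grip_width: 0.0189
```

```bash
python3 - <<'E'
from h import *
from bench import r
plan(r.get_obs(),(.5030,-.1964,.037),-3.55)
E
```

```text
t 31.65 tcp [ 0.5054 -0.1878  0.2453] grasp [ 0.5066 -0.1875  0.0906] F [-1.2 -0.4 -0.7] w 0.0189 q [ 0.35  0.47 -0.13  2.    0.09  0.67 -1.46]
turn deg [-0.43  0.16  0.94] units [-0.0036  0.0013  0.0078]  other: rz -179.1
shift units now-axes [0.073 0.02  0.446]  after-turn axes [0.072 0.016 0.447]
```

apply_moves(dp=[[0.072, 0.016, 0], [0, 0, 0], [0, 0, 0.1], [0, 0, 0.1], [0, 0, 0.05], [0, 0, 0]], twist=[[-0.004, 0.001, 0.008], [0, 0, 0], [0, 0, 0], [0, 0, 0], [0, 0, 0], [0, 0, 0]], jaw=[255, 255, 255, 255, 255, 255])

```text
clock: 32.25
tcp_pos: [0.5038, -0.1978, 0.2154]
orientation: [-2.149, 2.29, -0.004]
contact_force: [-1.1, -0.3, -0.3]
grip_width: 0.0187
```

```bash
python3 - <<'E'
from h import *
from bench import r
plan(r.get_obs(),(.5030,-.1964,.037),-3.55)
E
```

```text
t 32.25 tcp [ 0.5038 -0.1978  0.2154] grasp [ 0.5041 -0.1979  0.0607] F [-1.1 -0.3 -0.3] w 0.0187 q [ 0.35  0.52 -0.12  2.01  0.1   0.61 -1.47]
turn deg [-0.14 -0.04 -0.09] units [-0.0012 -0.0003 -0.0008]  other: rz 179.9
shift units now-axes [-0.011  0.008  0.197]  after-turn axes [-0.011  0.007  0.197]
```

apply_moves(dp=[[-0.011, 0.007, 0.06], [0, 0, 0.06], [0, 0, 0.05], [0, 0, 0], [0, 0, 0]], twist=[[-0.001, 0, -0.001], [0, 0, 0], [0, 0, 0], [0, 0, 0], [0, 0, 0]], jaw=[255, 255, 255, 255, 255])

```text
clock: 32.75
tcp_pos: [0.5031, -0.1959, 0.1928]
orientation: [2.153, -2.287, -0.0]
contact_force: [0.5, -0.3, -0.6]
grip_width: 0.0186
```

```bash
python3 - <<'E'
from h import *
from bench import r
plan(r.get_obs(),(.5030,-.1964,.037),-3.55)
E
```

```text
t 32.75 tcp [ 0.5031 -0.1959  0.1928] grasp [ 0.503  -0.196   0.0381] F [ 0.5 -0.3 -0.6] w 0.0186 q [ 0.35  0.56 -0.11  2.02  0.11  0.57 -1.48]
turn deg [ 0.03 -0.02  0.07] units [ 0.0002 -0.0002  0.0006]  other: rz -179.9
shift units now-axes [0.004 0.    0.009]  after-turn axes [0.004 0.    0.009]
```

apply_moves(dp=[[0.003, 0, 0.011], [0, 0, 0], [0, 0, 0], [0, 0, 0], [0, 0, 0], [0, 0, 0], [0, 0, 0], [0, 0, -0.1], [0, 0, -0.1], [0, 0, -0.2], [0, 0, -0.3], [0, 0, -0.3], [0, 0, -0.2], [0, 0, 0]], twist=[[0, 0, 0], [0, 0, 0], [0, 0, 0], [0, 0, 0], [0, 0, 0], [0, 0, 0], [0, 0, 0], [0, 0, 0], [0, 0, 0], [0, 0, 0], [0, 0, 0], [0, 0, 0], [0, 0, 0], [0, 0, 0]], jaw=[255, 255, 255, 110, 110, 110, 110, 110, 110, 110, 110, 110, 110, 110])

```text
clock: 34.15
tcp_pos: [0.5032, -0.1962, 0.3483]
orientation: [-2.151, 2.286, -0.008]
contact_force: [0.7, -0.3, -0.1]
grip_width: 0.0488
```

apply_moves(dp=[[0.2, 0, 0], [0.3, 0.05, 0], [0.3, 0.05, 0], [0.3, 0.05, 0], [0.3, 0.05, 0], [0.3, 0.05, 0], [0.3, 0.05, 0], [0.2, 0.05, 0], [0, 0, 0], [0, 0, 0]], twist=[[0, 0, 0], [0, 0, 0], [0, 0, 0], [0, 0, 0], [0, 0, 0], [0, 0, 0], [0, 0, 0], [0, 0, 0], [0, 0, 0], [0, 0, 0]], jaw=[110, 110, 110, 110, 110, 110, 110, 110, 110, 110])

```text
clock: 35.15
tcp_pos: [0.4421, -0.4641, 0.3497]
orientation: [-2.156, 2.279, -0.007]
contact_force: [-0.7, 0.2, 0.3]
grip_width: 0.0489
```

```bash
python3 - <<'E'
from h import *
from bench import r
plan(r.get_obs(),(.5030,-.1964,.037),-3.55)
f=r.grab_frame("side");cv2.imwrite("pics/s14.png",cv2.resize(f["color"][110:290,140:370,::-1],None,fx=3.2,fy=3.2,interpolation=cv2.INTER_CUBIC))
f=r.grab_frame("top");cv2.imwrite("pics/t14.png",cv2.resize(f["color"][85:210,190:400,::-1],None,fx=3.8,fy=3.8,interpolation=cv2.INTER_CUBIC));pickle.dump(f,open("top2.pkl","wb"))
report(f)
E
```

```text
t 35.15 tcp [ 0.4421 -0.4641  0.3497] grasp [ 0.4431 -0.4641  0.195 ] F [-0.7  0.2  0.3] w 0.0489 q [ 0.75  0.47 -0.05  1.69  0.02  0.97 -0.93]
turn deg [-0.36  0.01  0.39] units [-0.003   0.0001  0.0033]  other: rz -179.6
shift units now-axes [-2.255 -0.375  1.319]  after-turn axes [-2.258 -0.368  1.316]
red 2104 0.0145 [515.6  11.7] [230.1  85.4] -3.6 [280 112] [311 188] [[0.5147 0.0115 0.0145]]
red 2104 0.0285 [513.3  11.4] [227.8  84.5] -3.6 [280 112] [311 188] [[0.5124 0.0112 0.0285]]
blue 1688 0.0145 [509.1 -92.7] [228.5  82.1] -3.5 [315 115] [345 190] [[ 0.497  -0.0921  0.0145]]
blue 1688 0.0285 [506.8 -92. ] [226.3  81.3] -3.5 [315 115] [345 190] [[ 0.4949 -0.0914  0.0285]]
green 1748 0.0145 [ 502.6 -196.2] [228.7  82.9] -3.7 [349 117] [379 192] [[ 0.4914 -0.1956  0.0145]]
green 1748 0.0285 [ 500.4 -194.5] [226.5  82.1] -3.7 [349 117] [379 192] [[ 0.4893 -0.1939  0.0285]]
```

View pics/s14.png

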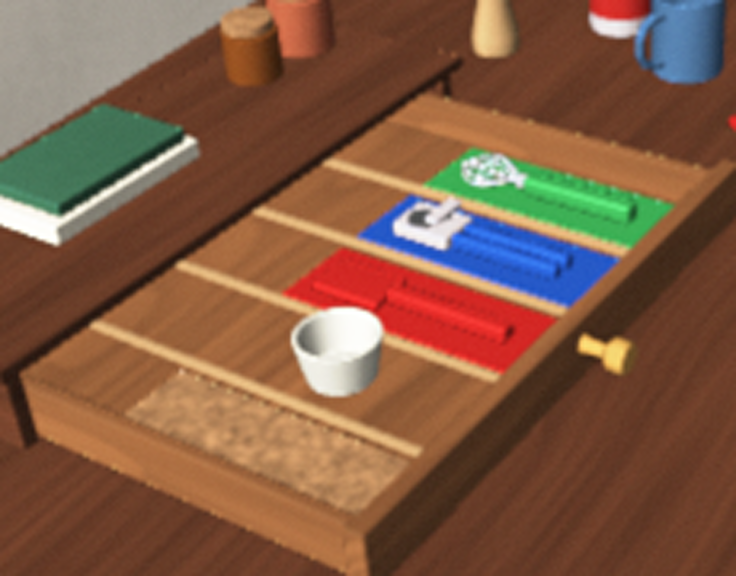

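View pics/t14.png

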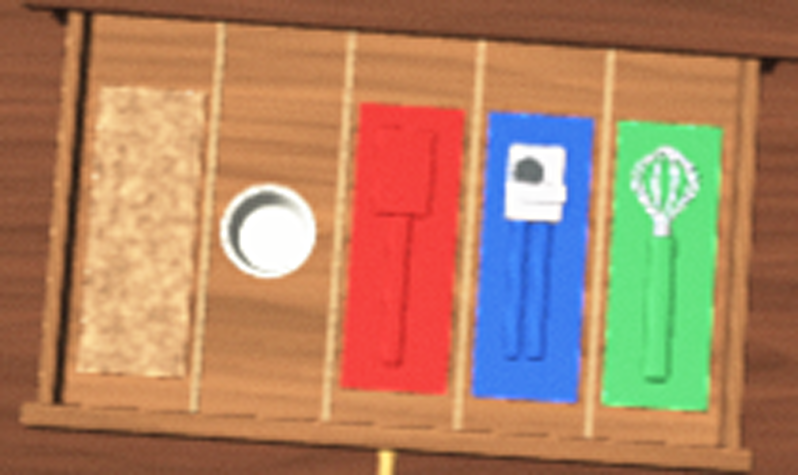

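All three look centred and straight, and the ramekin hasn't moved. Reading the ends from the crop: spatula (393,365)–(407,127), opener (523,359)–(538,145), whisk (656,381)–(668,146). One numeric check before handing in.

```bash
python3 - <<'E'
from h import *
f=pickle.load(open("top2.pkl","rb"))
for n,a,za,b,zb,c in (("spat",(393,365),.026,(407,127),.0225,"red"),("op",(523,359),.026,(538,145),.035,"blue"),("whisk",(656,381),.029,(668,146),.026,"green")):
    A,B=[onplane(f,[190+(p[0]+.5)/3.8-.5,85+(p[1]+.5)/3.8-.5],z)[0] for p,z in((a,za),(b,zb))]
    d=(B-A)[:2];o=(A+B)[:2]/2-np.array(C[c]);t=np.radians(YAW);u=np.array([np.cos(t),np.sin(t)])
    print(n,"len",np.linalg.norm(d).round(4),"yaw err",(np.degrees(np.arctan2(d[1],d[0]))-YAW).round(1),"along",(o@u*1000).round(1),"across",((o[1]*u[0]-o[0]*u[1])*1000).round(1))
g=pickle.load(open("top0.pkl","rb"));print("ramekin diff",np.abs(g["color"][125:170,244:280].astype(int)-f["color"][125:170,244:280]).mean())
E
```

```text
spat len 0.1911 yaw err 0.4 along 0.1 across 1.8
op len 0.1695 yaw err -0.4 along 0.6 across 2.7
whisk len 0.1886 yaw err 0.2 along -0.6 across 1.9
ramekin diff 3.1734567901234567
```

```bash
python3 - <<'E'
from bench import r
print(r.hand_in())
E
```

```text
the job is handed in; nothing more can be done
None
```

The three tools are back on their own liners, and the job was handed in at about 35 s on the robot clock, against the 112 s limit. I laid the whisk on the cork liner and let go. Then I moved the spatula to red, the can opener to blue, and the whisk on to green.

**Placement:** the last pictures, with the arm clear, show each tool within about 3 mm of its liner's middle. The largest offset was the opener, 2.7 mm across. Each tool is within 0.5° of lengthways. The three offsets across all lean the same way (1.8–2.7 mm), which is close to the 2 mm camera calibration.

**Other checks:** the cork liner is empty. The ramekin looks unmoved in the before-and-after pictures, and I left the look-alikes alone. The force readings I took stayed around 2 N or less, and I saw no contact between the tools in any picture.

**Deviations:** the whisk drifted about 12 mm sideways while coming down to the cork, and it overshot the green lane by about 3 cm at height. I corrected both before setting it down.

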